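# Set out one cylinder's parts on the engine-bench mat

### The arm

A 6-joint arm with a two-finger parallel gripper is mounted at the origin on the work surface. World frame = base frame: x ahead of the robot, y to its left, z up, the work surface at z = 0. Lengths are in m, angles in rad, forces in N, time in s.
With the tool pointing down it reaches from about 0.425 to 0.95 m from the base axis. Payload 3.5 kg.
Tool frame: the origin (TCP) lies between the finger pads; the fingertips stand 25 mm ahead of it and the grasp point (between the pads) lies 6 mm ahead of it (ctrl.finger_overhang is the distance from the TCP to the fingertips, in m); x points along the fingers, y is the direction in which the jaws open and shut, and the axes are right-handed (so a half turn about x gives the same grasp; the last joint's range is limited). The gripper opens to 85 mm and grips with 20 to 120 N. Pads are 22 mm wide; open, the fingers measure 114 mm over their backs; the gripper's body (76 mm by 85 mm) begins 54 mm behind the grasp point. The pads swing forward as they close: fully open they stand 13 mm farther back than shut.
Start: joints at [-1.482, 0.286, 1.577, -0, 1.279, -0.15], TCP at [0.16, -0.656, 0.256] pointing down, gripper open.
Joint ranges: [-2.77, 2.77], [-0.9, 2.22], [0.21, 2.48], [-1.53, 4.67], [0.24, 2.81], [-2.84, 2.84]. Speed limits (rad/s): [2.79, 2.79, 3.14, 3.14, 3.14, 3.14].

### API

Orientations are given as a unit quaternion [x, y, z, w].
In Python, from plant import ctrl gives the robot as it stands.
- The arm moves only by the tool play_rows, never from a script. Its argument "targets" is a list of rows, each an object with "delta_pos": the shift along the world's x, y, z normalised to -1 to 1, where 1 is 1000 mm, a list of three; "delta_rot": the turn, a rotation vector about the world's x, y, z normalised to -1 to 1, where 1 is pi rad, a list of three; "claw": the finger opening in mm, from 0 to 85.4. In form: [{"delta_pos": [tx, ty, tz], "delta_rot": [wx, wy, wz], "claw": claw}, ...]. A call has 1 to 20 rows; each row is the pose to reach, as a shift and turn from the pose measured when the call began, turning the shorter way round; what a row does not reach only later rows make up. A row lasts 1/12 s, in which the tool goes at most 41.7 mm and 7.16 degrees, less where a joint would pass 70% of its speed; a pose out of reach is approached as far as the arm can. A call with a number of a shift or a turn outside -1 to 1 is refused whole. A call with a gripper value outside its range is refused whole. The fingers move at their own pace and stop on an object; "newtons" is the grip in N (left out, the last holds). Time passes only in rows, so rows that repeat a pose let the fingers close. It gives the time, the measured TCP pose, the force and the opening at its end, in the units of the state.
- ctrl.get_state(): the state, without advancing time (a new reading comes with each control period).
- ctrl.read_camera(name): name is "scene" or "side" or "wrist"; returns the picture (400x640x3 uint8, blue, green, red); there is no depth.
- ctrl.calibration(name): a dict with "fx", "fy", "cx", "cy" (pixels), "camera_from_world" (4x4, takes a point from world to camera coordinates). Camera axes: x right, y down, z forward; pixel columns grow to the right and rows downward; lengths in m; the calibration is good to about 2 mm. A picture is of the moment at which its call begins: read the wrist's pose just before it. calibration takes no time and is no camera call; for the wrist camera it gives the pose at the moment of the call.
- ctrl.sign_off(): hands the job in, once; it reports no verdict.
The state is a dict: "time": time; "qpos": joint angles; "dq": joint speeds; "joint_efforts": joint torques, N m; "eef_pos": TCP position; "tcp_rot": TCP orientation; "contact_force": force on the tool from outside, world axes, zero at the start; "wrist_torque": the same for the moment, N m; "opening": opening from 0.0 (shut) to 1.0 (fully open).
Only numpy, scipy, OpenCV 4.12 (cv2) and the standard library are available. Lean on these libraries where they do the work, as an engineer would, in place of code of your own. Each camera call takes 0.05 s, during which the arm holds its last target. There are 200 camera calls.

### The job

Set out one cylinder's parts on the green mat: lay the top white pad from the spring-loaded dispenser flat midway between the red and the blue dish, and stand the piston on it, crown up and centred. Stand the orange valve spring straight in front of the red dish and the dark steel tappet, bright face up, straight in front of the blue dish, each midway across the clear gap between the dish's rim and the mat's yellow stripe (the stripe side is the front). Do not shift or knock over the red lube bottle, and leave everything released.

Things in the scene. Friction and masses are not known exactly. Their poses are not given: they have to be found in the camera images.
- pad_c (a point): centre of the top white nylon pad, a disc 60 mm across and 16 mm thick with a small grey spot on top, lying loose (50 g) on top of two equal pads in the dispenser. z up when lying flat. The point is half-way up, 8 mm above its underside. At the start its underside is 62 mm above the bench; only its lowest 3 mm lies between the rods
- dispenser: fixed pad dispenser: dark round base 90 mm wide, 8 mm high; four steel rods (6 mm thick, 34.5 mm from the axis, tops 65 mm up) around the white pads. Origin on its axis at bench height. The rods stand at 45, 135, 225, 315 degrees from its x axis: fingers closing along its x or y axis pass between them. Spring about 31 N/m: with the top pad gone the next rises 16 mm; pressed, the stack gives 16 mm
- mat_mid (a point): point on the face of the fixed green mat midway between the dishes (nothing drawn there). The mat is 240 x 320 mm, 3 mm thick, at some yaw, its centre at x = -55 mm. z up; -x is the mat's front, towards the 15 mm wide yellow stripe along its edge, whose inner edge is 160 mm from this point; the dishes stand at y = +100 and -100 mm
- dish_red: fixed open red dish with screws in it, 80 mm across the rim, 18 mm high, on the mat. Origin at the centre of its underside (on the mat's face); its axes are parallel to the mat's (-x to the yellow stripe). The spot midway across the gap between its rim and the stripe is at x = -100 mm, y = 0 in its frame. It stands left or right on the mat
- dish_blue: fixed open blue dish, the same as the red one in size, frame and front spot, at the mat's other dish place
- piston_c (a point): centre of the small aluminium piston, a solid cylinder 52 mm across and 46 mm high with three dark ring grooves near the top and a dark pin bore in its side, 105 to 210 g, standing crown up (crown with a dark bar and two round pockets). Half-way up, 23 mm above its underside; z up when upright
- spring_c (a point): centre of the orange coil valve spring, 32 mm across and 48 mm high, 42 to 84 g, standing upright; it does not give in the gripper. Half-way up, 24 mm above its foot; z up when upright
- tappet_c (a point): centre of the dark steel bucket tappet, a closed cylinder 34 mm across and 26 mm high with a bright round face on top, 49 to 98 g, standing upright. Half-way up, 13 mm above its underside; z up when upright
- lube_c (a point): centre of the red lube bottle with black cap and yellow label, 38 mm across and 95 mm high, standing loose among the parts; a bystander. Half-way up, 47.5 mm above its foot; z up
Mind the look-alikes: they are no part of the job. Of the things that look like the dish_blue, the largest one is meant.

How it is judged:
At the end, for the whole second after the job is handed in: Pad flat on the mat within 15 mm of midway between the dishes; piston crown up on it, within 10 mm of its centre; spring before the red dish, tappet before the blue, in line within 15 mm and within 22 mm of midway from rim to stripe; all upright (0.1 rad), released, at rest (horizontal distance between pad_c and mat_mid below 0.015 m and z of pad_c in the frame of mat_mid between 0.005 and 0.011 m and angle between each of pad_c, piston_c, spring_c, tappet_c's own z axis and vertical below 0.1 rad and horizontal distance between piston_c and pad_c below 0.01 m and z of piston_c in the frame of mat_mid between 0.036 and 0.042 m and x of spring_c in the frame of dish_red between -0.122 and -0.078 m and y of spring_c in the frame of dish_red between -0.015 and 0.015 m and z of spring_c in the frame of mat_mid between 0.021 and 0.027 m and x of tappet_c in the frame of dish_blue between -0.122 and -0.078 m and y of tappet_c in the frame of dish_blue between -0.015 and 0.015 m and z of tappet_c in the frame of mat_mid between 0.01 and 0.016 m and linear speed of each of pad, piston, vspring, tappet below 0.02 m/s); the robot touches nothing.
It fails at once if the red lube bottle is knocked over or shifted more than 25 mm (angle between lube_c's own z axis and vertical above 0.5 rad or distance of lube_c from where it was at the start of the episode above 0.025 m).
It also fails if it takes over 106 s, if anything falls off the work surface, if the arm or the gripper's body presses on something with over 40 N, if the wrist force passes 120 N, or if a joint passes its speed limit or range.

## Working session

There is one attempt and no reset: what is moved stays moved. The work goes in short steps, Python scripts to look and compute and a tool call to move; the robot and the scene stay as the last step left them, time stands still between calls to the robot, and variables do not carry over. Pictures are saved under pics/ and viewed, about 12 in all and at most 16, crops included, and the job is handed in when it is done.

Besides the shell and the picture viewer there is one more tool, called after "Call:" by a JSON object that holds its "api" and its "payload". play_rows: Moves the arm, as the interface text tells. Its arguments: {"type":"object","properties":{"targets":{"type":"array"},"newtons":{"type":"number"}},"required":["targets"]}

```bash
mkdir -p pics; ls; python3 - <<'E'
from plant import ctrl
import cv2,numpy as np
s=ctrl.get_state();print(s)
for n in("scene","side","wrist"):
    c=ctrl.calibration(n);im=ctrl.read_camera(n);cv2.imwrite(f"pics/{n}0.png",im)
    print(n,c["fx"],c["cx"],c["cy"],np.round(c["camera_from_world"],3).tolist())
E
```

```text
pics
{'time': 0.0, 'qpos': array([-1.48201269e+00,  2.87199056e-01,  1.57821628e+00,  3.15815809e-05,
        1.27858154e+00, -1.49982261e-01]), 'dq': array([-0.00015228, -0.00145144,  0.00027669,  0.00073133,  0.00017859,
        0.00012713]), 'joint_efforts': array([ 2.09950235e-04, -4.05977511e+01, -2.92627501e+01, -1.19745664e-04,
        5.79454936e-03, -7.16196553e-06]), 'eef_pos': array([ 0.15963243, -0.65522553,  0.25490357]), 'tcp_rot': array([ 0.70211039,  0.08506214, -0.70203701,  0.08336355]), 'contact_force': array([-0.31165141, -0.33720164, -0.17382484]), 'wrist_torque': array([0.03891921, 0.01404462, 0.02262202]), 'opening': 1.0011374843246201}
scene 370.68699629512605 321.2272712464329 200.3120728486058 [[0.473, 0.881, -0.012, -0.279], [0.563, -0.313, -0.765, -0.201], [-0.678, 0.356, -0.643, 1.327], [0.0, 0.0, 0.0, 1.0]]
side 385.6131154488295 321.00437459232535 198.26142432944732 [[-0.995, -0.099, 0.001, 0.492], [-0.056, 0.562, -0.825, 0.079], [0.081, -0.821, -0.565, 0.919], [0.0, 0.0, 0.0, 1.0]]
wrist 327.63949313297087 316.1009545833715 203.54397401495007 [[0.237, -0.971, -0.003, -0.674], [-0.937, -0.23, 0.265, -0.035], [-0.258, -0.06, -0.964, 0.378], [0.0, 0.0, 0.0, 1.0]]
```

View pics/scene0.png

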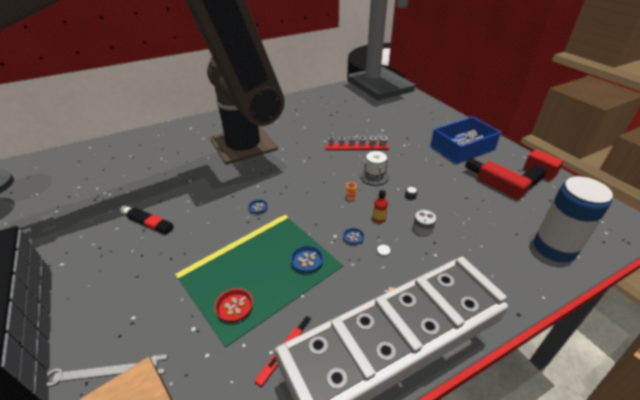

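View pics/side0.png

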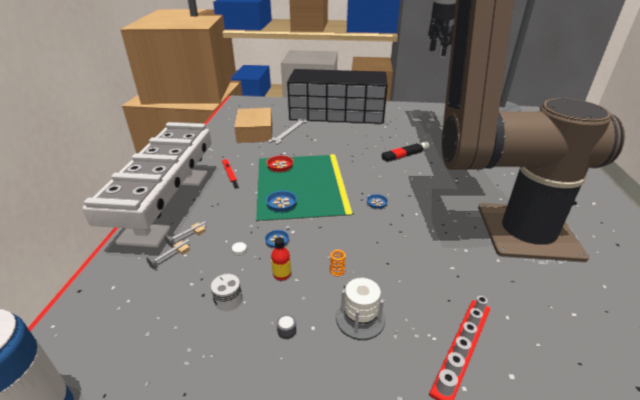

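Both views show the layout. In the scene view: dispenser (376,165), spring (351,190), lube bottle (380,208), tappet (411,193), piston (425,217), red dish (235,305) and large blue dish (307,260), with the stripe towards the robot. The small blue dishes and the white disc at (384,250) are look-alikes.

```bash
cat > h.py <<'E'
from plant import ctrl
import cv2,numpy as np
def ray(c,uv,z):
    M=np.array(c["camera_from_world"]);R,t=M[:3,:3],M[:3,3];o=-R.T@t
    d=R.T@np.array([(uv[0]-c["cx"])/c["fx"],(uv[1]-c["cy"])/c["fy"],1]);return o+d*(z-o[2])/d[2]
def proj(c,p):
    M=np.array(c["camera_from_world"]);q=M[:3,:3]@np.array(p)+M[:3,3]
    return np.array([c["fx"]*q[0]/q[2]+c["cx"],c["fy"]*q[1]/q[2]+c["cy"]])
def hsv(im,lo,hi): return cv2.inRange(cv2.cvtColor(im,cv2.COLOR_BGR2HSV),np.array(lo),np.array(hi))
def blobs(m,amin=30):
    cs,_=cv2.findContours(m,cv2.RETR_EXTERNAL,cv2.CHAIN_APPROX_NONE)
    return sorted([c for c in cs if cv2.contourArea(c)>amin],key=cv2.contourArea,reverse=True)
E
python3 - <<'E'
from h import *
hand={"scene":dict(disp=(376,157,.078),piston=(425.5,214,.046),tappet=(411.5,190.5,.026),spring=(351,184,.048),lube=(382,193,.095),red=(235,303,.021),blue=(307,258,.021)),
"side":dict(disp=(363,287,.078),piston=(226,284,.046),tappet=(287,323,.026),spring=(338,252,.048),lube=(279,242,.095),red=(280,162,.021),blue=(282,200,.021))}
for n in hand:
    c=ctrl.calibration(n);im=cv2.imread(f"pics/{n}0.png")
    for k,(u,v,z) in hand[n].items(): print(n,k,ray(c,(u,v),z).round(3))
    for nm,lo,hi in(("green",(65,80,40),(90,255,200)),("yellow",(22,150,120),(35,255,255)),("blue",(100,150,50),(125,255,255)),("orange",(5,180,120),(17,255,255))):
        for b in blobs(hsv(im,lo,hi))[:6]:
            (u,v)=cv2.boundingRect(b)[:2];w,h=cv2.boundingRect(b)[2:]
            r=cv2.minAreaRect(b)
            if nm in("green","yellow"): print(n,nm,cv2.contourArea(b),[ray(c,p,.003)[:2].round(3).tolist() for p in cv2.boxPoints(r)] if nm=="yellow" else [ray(c,p[0],.003)[:2].round(3).tolist() for p in cv2.approxPolyDP(cv2.convexHull(b),6,True)]);break
            print(n,nm,cv2.contourArea(b),u,v,w,h,ray(c,(u+w/2,v+h/2),.02)[:2].round(3))
E
```

```text
scene disp [0.394 0.293 0.078]
scene piston [0.639 0.282 0.046]
scene tappet [0.526 0.331 0.026]
scene spring [0.438 0.179 0.048]
scene lube [0.561 0.194 0.095]
scene red [ 0.644 -0.238  0.021]
scene blue [ 0.605 -0.047  0.021]
scene green 9918.5 [[0.647, 0.023], [0.717, -0.282], [0.504, -0.331], [0.44, -0.023]]
scene yellow 144.0 [[0.487, -0.333], [0.421, -0.027], [0.431, -0.027], [0.495, -0.331]]
scene blue 1949.0 432 117 68 46 [0.389 0.681]
scene blue 628.0 291 246 32 26 [ 0.607 -0.048]
scene blue 593.5 560 186 49 34 [0.797 0.719]
scene blue 199.0 540 244 35 17 [0.88 0.49]
scene orange 32.0 347 188 8 9 [0.442 0.177]
side disp [0.393 0.288 0.078]
side piston [0.645 0.276 0.046]
side tappet [0.521 0.336 0.026]
side spring [0.443 0.17  0.048]
side lube [0.556 0.205 0.095]
side red [ 0.641 -0.238  0.021]
side blue [ 0.599 -0.041  0.021]
side green 4345.5 [[0.505, -0.33], [0.439, -0.021], [0.654, 0.021], [0.717, -0.282]]
side yellow 241.0 [[0.502, -0.326], [0.486, -0.338], [0.42, -0.027], [0.433, -0.019]]
side blue 1521.0 348 0 52 33 [ 0.326 -2.757]
side blue 1388.0 0 317 36 74 [0.947 0.435]
side blue 1344.0 214 0 57 30 [ 1.429 -2.716]
side blue 793.0 232 66 38 30 [ 0.919 -0.987]
side blue 449.5 267 191 30 20 [ 0.599 -0.038]
side blue 89.5 266 231 22 16 [0.583 0.11 ]
side orange 268.0 331 250 14 26 [0.442 0.173]
```

```bash
cat >> h.py <<'E'
from scipy.spatial.transform import Rotation as Ro
def yaw(s): y=Ro.from_quat(s["tcp_rot"]).as_matrix()[:,1]; return np.arctan2(y[1],y[0])
def go(p,jaw):
    """delta to TCP p (m), jaw line at angle jaw (mod pi), tool straight down, nearest turn"""
    s=ctrl.get_state();R0=Ro.from_quat(s["tcp_rot"]);a=yaw(s)
    t=a+(jaw-a+np.pi/2)%np.pi-np.pi/2
    y=np.array([np.cos(t),np.sin(t),0]);x=np.array([0,0,-1.]);R=Ro.from_matrix(np.c_[x,y,np.cross(x,y)])
    d=np.array(p)-s["eef_pos"];w=(R*R0.inv()).as_rotvec()
    print("pos",d.round(4).tolist(),"rot",(w/np.pi).round(4).tolist(),"rows",int(np.ceil(max(np.linalg.norm(d)/.0417,np.degrees(np.linalg.norm(w))/7.16))),"t",round(s["time"],2))
E
python3 - <<'E'
from h import *
s=ctrl.get_state();print(ctrl.finger_overhang,yaw(s))
c=np.array(ctrl.calibration("wrist")["camera_from_world"]);print(-c[:3,:3].T@c[:3,3]-s["eef_pos"])
go((.5,-.2,.33),.2+np.pi/2)
go((.5,-.2,.33),.2)
E
```

```text
0.025 -1.332030741266556
[0.06531493 0.01543211 0.11698913]
pos [0.3404, 0.4554, 0.0748] rot [-0.0006, -0.0, -0.0123] rows 14 t 0.15
pos [0.3404, 0.4554, 0.0748] rot [-0.0004, -0.0005, 0.4877] rows 14 t 0.15
```

View pics/wrist0.png

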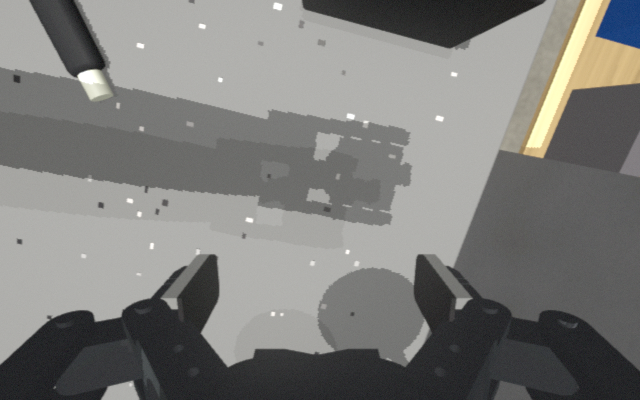

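The wrist camera looks down ahead of the fingers. I'll fly over the mat first, then the parts.

Call:
{"api": "play_rows", "payload": {"targets": [{"delta_pos": [0.1, 0.14, 0.075], "delta_rot": [0, 0, 0], "claw": 85}, {"delta_pos": [0.35, 0.5, 0.075], "delta_rot": [0, 0, 0], "claw": 85}, {"delta_pos": [0.35, 0.5, 0.075], "delta_rot": [0, 0, 0], "claw": 85}, {"delta_pos": [0.35, 0.5, 0.075], "delta_rot": [0, 0, 0], "claw": 85}, {"delta_pos": [0.35, 0.5, 0.075], "delta_rot": [0, 0, 0], "claw": 85}, {"delta_pos": [0.35, 0.5, 0.075], "delta_rot": [0, 0, 0], "claw": 85}, {"delta_pos": [0.35, 0.5, 0.075], "delta_rot": [0, 0, 0], "claw": 85}, {"delta_pos": [0.35, 0.5, 0.075], "delta_rot": [0, 0, 0], "claw": 85}, {"delta_pos": [0.35, 0.5, 0.075], "delta_rot": [0, 0, 0], "claw": 85}, {"delta_pos": [0.35, 0.5, 0.075], "delta_rot": [0, 0, 0], "claw": 85}, {"delta_pos": [0.35, 0.5, 0.075], "delta_rot": [0, 0, 0], "claw": 85}, {"delta_pos": [0.35, 0.5, 0.075], "delta_rot": [0, 0, 0], "claw": 85}, {"delta_pos": [0.35, 0.5, 0.075], "delta_rot": [0, 0, 0], "claw": 85}, {"delta_pos": [0.35, 0.5, 0.075], "delta_rot": [0, 0, 0], "claw": 85}, {"delta_pos": [0.35, 0.5, 0.075], "delta_rot": [0, 0, 0], "claw": 85}, {"delta_pos": [0.35, 0.5, 0.075], "delta_rot": [0, 0, 0], "claw": 85}, {"delta_pos": [0.35, 0.5, 0.075], "delta_rot": [0, 0, 0], "claw": 85}, {"delta_pos": [0.35, 0.5, 0.075], "delta_rot": [0, 0, 0], "claw": 85}, {"delta_pos": [0.35, 0.5, 0.075], "delta_rot": [0, 0, 0], "claw": 85}, {"delta_pos": [0.35, 0.5, 0.075], "delta_rot": [0, 0, 0], "claw": 85}]}}

```text
time: 1.82
eef_pos: [0.509, -0.1565, 0.3299]
tcp_rot: [-0.702, -0.084, 0.702, -0.083]
contact_force: [1.3, 0.7, -0.0]
opening: 0.997
```

```bash
python3 - <<'E'
from h import *
s=ctrl.get_state();print(s["eef_pos"],yaw(s),s["time"])
c=ctrl.calibration("wrist");im=ctrl.read_camera("wrist");cv2.imwrite("pics/w1.png",im)
for nm,lo,hi in(("green",(65,80,30),(90,255,200)),("yellow",(22,130,100),(35,255,255)),("blue",(100,150,40),(125,255,255)),("red",(0,170,80),(4,255,255))):
    for b in blobs(hsv(im,lo,hi),200)[:4]:
        h=cv2.convexHull(b);e=cv2.fitEllipse(h)
        print(nm,cv2.contourArea(b),np.round(e,0).tolist() if 0 else [np.round(x,1) for x in e],ray(c,e[0],.021)[:2].round(4), [ray(c,p[0],.003)[:2].round(3).tolist() for p in cv2.approxPolyDP(h,8,True)] if nm in("green","yellow") else "")
go((.44,.24,.35),yaw(s))
E
```

```text
[ 0.50899132 -0.1564629   0.32988431] -1.3341101407136913 1.8167
green 43234.0 [array([327.4,  98.7]), array([243.7, 321.4]), np.float64(89.9)] [ 0.5944 -0.1493] [[0.654, 0.024], [0.72, -0.285], [0.502, -0.333], [0.437, -0.022]]
yellow 2122.0 [array([317. , 201.8]), array([ 11.8, 347.7]), np.float64(91.7)] [ 0.4628 -0.168 ] [[0.434, -0.023], [0.496, -0.334], [0.42, -0.026]]
yellow 636.5 [array([35.1, 58.1]), array([35.5, 54.7]), np.float64(108.6)] [0.5569 0.2042] [[0.576, 0.229], [0.572, 0.193], [0.542, 0.194], [0.535, 0.233]]
blue 3340.0 [array([247.4,  69.9]), array([63.3, 69.2]), np.float64(155.1)] [ 0.6039 -0.0469] 
blue 1589.0 [array([132.2,  55.2]), array([42.1, 49.8]), np.float64(142.8)] [0.5876 0.0905] 
red 3333.0 [array([411.2,  74.7]), array([62.5, 69.5]), np.float64(26.9)] [ 0.6453 -0.2415] 
red 1023.0 [array([16.1, 53.9]), array([32.7, 47.2]), np.float64(117.5)] [0.5562 0.2264] 
red 441.0 [array([404.4, 335.5]), array([24.4, 36.4]), np.float64(156.6)] [ 0.2903 -0.3461] 
red 307.5 [array([  6.8, 307.8]), array([24.6, 33.5]), np.float64(13.7)] [0.1962 0.2405] 
pos [-0.069, 0.3965, 0.0201] rot [-0.0006, -0.0002, 0.0] rows 10 t 1.87
```

View pics/w1.png

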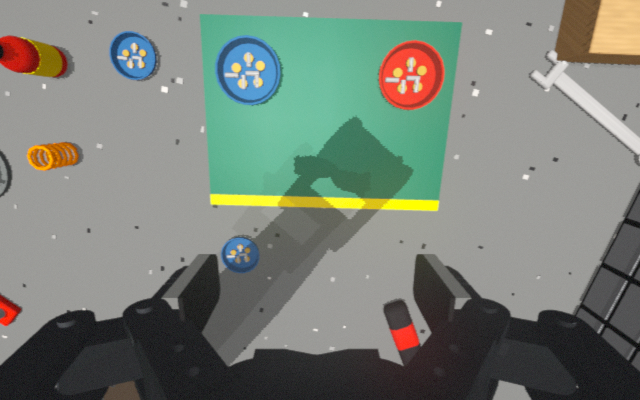

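Wrist view 1: mat with stripe at row 205, blue dish (247,70), red dish (411,75), small decoy dishes at (133,55) and (240,254). Three estimates put mat_mid at about (0.624, -0.143) with a yaw of 0.207. Next, the parts.

Call:
{"api": "play_rows", "payload": {"targets": [{"delta_pos": [-0.02, 0.1, 0.02], "delta_rot": [0, 0, 0], "claw": 85}, {"delta_pos": [-0.06, 0.4, 0.04], "delta_rot": [0, 0, 0], "claw": 85}, {"delta_pos": [-0.06, 0.4, 0.04], "delta_rot": [0, 0, 0], "claw": 85}, {"delta_pos": [-0.06, 0.4, 0.04], "delta_rot": [0, 0, 0], "claw": 85}, {"delta_pos": [-0.06, 0.4, 0.04], "delta_rot": [0, 0, 0], "claw": 85}, {"delta_pos": [-0.06, 0.4, 0.04], "delta_rot": [0, 0, 0], "claw": 85}, {"delta_pos": [-0.06, 0.4, 0.04], "delta_rot": [0, 0, 0], "claw": 85}, {"delta_pos": [-0.06, 0.4, 0.04], "delta_rot": [0, 0, 0], "claw": 85}, {"delta_pos": [-0.06, 0.4, 0.04], "delta_rot": [0, 0, 0], "claw": 85}, {"delta_pos": [-0.06, 0.4, 0.04], "delta_rot": [0, 0, 0], "claw": 85}, {"delta_pos": [-0.06, 0.4, 0.04], "delta_rot": [0, 0, 0], "claw": 85}, {"delta_pos": [-0.06, 0.4, 0.04], "delta_rot": [0, 0, 0], "claw": 85}, {"delta_pos": [-0.06, 0.4, 0.04], "delta_rot": [0, 0, 0], "claw": 85}, {"delta_pos": [-0.06, 0.4, 0.04], "delta_rot": [0, 0, 0], "claw": 85}]}}

```text
time: 3.03
eef_pos: [0.4494, 0.2422, 0.3696]
tcp_rot: [-0.702, -0.083, 0.703, -0.082]
contact_force: [-0.1, -0.7, 0.9]
opening: 0.993
```

```bash
python3 - <<'E'
from h import *
s=ctrl.get_state();print(s["eef_pos"],yaw(s),s["time"],s["qpos"])
c=ctrl.calibration("wrist");im=ctrl.read_camera("wrist");cv2.imwrite("pics/w2.png",im)
for n,p in dict(disp=(.3935,.29,.078),piston=(.642,.279,.046),tappet=(.523,.333,.026),spring=(.441,.174,.048)).items(): print(n,proj(c,p).round(0))
E
```

```text
[0.44940128 0.2421503  0.36961679] -1.3363454010825908 3.0333 [ 2.94509139e-01 -1.49834615e-01  1.83256589e+00  1.68980666e-03
  1.45951379e+00  1.63066572e+00]
disp [270. 202.]
piston [324.   1.]
tappet [263.  93.]
spring [364. 183.]
```

View pics/w2.png

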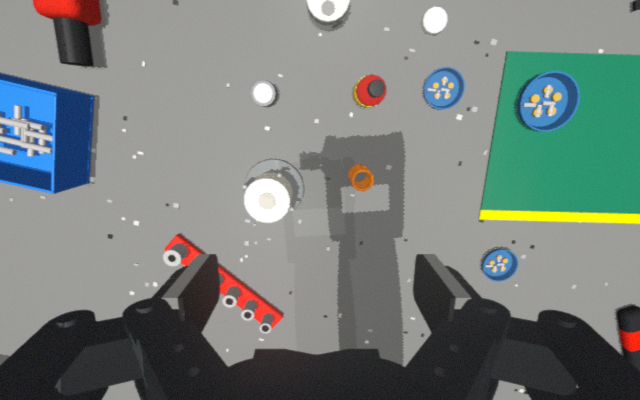

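Wrist view 2: pad top (267,200), tappet (264,93), bottle cap (376,88), spring (361,177), piston cut off at the top edge (328,5). I'll measure these and enlarge the dispenser to see its rods.

```bash
python3 - <<'E'
from h import *
im=cv2.imread("pics/w2.png");c=ctrl.calibration("wrist")
for b in blobs(hsv(im,(0,0,225),(180,40,255)),150)[:6]:
    e=cv2.fitEllipse(cv2.convexHull(b));print("white",[np.round(x,1) for x in e],*[ray(c,e[0],z)[:2].round(4) for z in(.026,.046,.078)])
for b in blobs(hsv(im,(5,170,90),(18,255,255)),80)[:3]:
    e=cv2.fitEllipse(cv2.convexHull(b));print("orange",[np.round(x,1) for x in e],ray(c,e[0],.03)[:2].round(4))
cr=cv2.resize(im[145:225,225:325],None,fx=6,fy=6,interpolation=cv2.INTER_CUBIC)
s0=cv2.imread("pics/side0.png")[255:345,320:400]
cv2.imwrite("pics/d1.png",np.hstack([cr[:480],cv2.resize(s0,(200,225)).repeat(1,0) if 0 else cv2.resize(cr[:1,:1],(1,480))]))
E
```

```text
white [array([266.4, 200.1]), array([43.4, 45.7]), np.float64(113.7)] [0.3793 0.3005] [0.3852 0.2986] [0.3946 0.2956]
white [array([327.6,  -1.6]), array([41.3, 43.7]), np.float64(176.1)] [0.6519 0.2767] [0.646  0.2758] [0.6365 0.2745]
white [array([434.9,  19.4]), array([22.8, 26.2]), np.float64(24.5)] [0.6606 0.1393] [0.6542 0.1444] [0.6441 0.1526]
white [array([262.5,  92.6]), array([18.6, 19.7]), np.float64(152.1)] [0.5239 0.3342] [0.5235 0.3309] [0.5229 0.3255]
orange [array([360.7, 177.1]), array([22.3, 27.5]), np.float64(147.4)] [0.4448 0.1769]
```

View pics/d1.png

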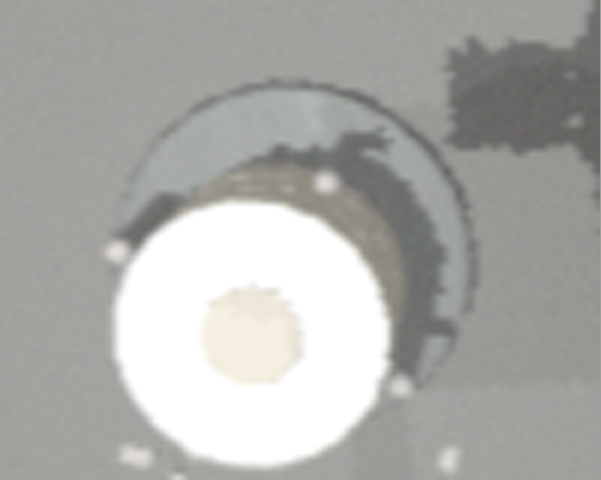

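```bash
python3 - <<'E'
from h import *
c=ctrl.calibration("wrist")
P=[ray(c,(225+u/6,145+v/6),.065)[:2] for u,v in((118,250),(325,182),(402,385))]
ctr=(P[0]+P[2])/2;print(np.round(P,4),ctr.round(4),[np.linalg.norm(p-ctr).round(4) for p in P],[np.degrees(np.arctan2(*(p-ctr)[::-1])).round(1) for p in P])
go((.4445,.1755,.16),-1.336)
go((.4445,.1755,.045),-1.336)
E
```

```text
[[0.4022 0.3282]
 [0.4276 0.2871]
 [0.3865 0.261 ]] [0.3944 0.2946] [np.float64(0.0345), np.float64(0.0341), np.float64(0.0345)] [np.float64(76.9), np.float64(-12.7), np.float64(-103.1)]
pos [-0.005, -0.0666, -0.2097] rot [-0.0005, -0.0003, 0.0002] rows 6 t 3.08
pos [-0.005, -0.0666, -0.3247] rot [-0.0005, -0.0003, 0.0002] rows 8 t 3.08
```

Rod radius measures 34.5 mm as it should: dispenser centre is (0.394, 0.295), with free jaw lines at 32° and -58°. Spring first.

Call:
{"api": "play_rows", "payload": {"targets": [{"delta_pos": [-0.005, -0.067, -0.15], "delta_rot": [0, 0, 0], "claw": 85}, {"delta_pos": [-0.005, -0.067, -0.15], "delta_rot": [0, 0, 0], "claw": 85}, {"delta_pos": [-0.005, -0.067, -0.2], "delta_rot": [0, 0, 0], "claw": 75}, {"delta_pos": [-0.005, -0.067, -0.2], "delta_rot": [0, 0, 0], "claw": 75}, {"delta_pos": [-0.005, -0.067, -0.2], "delta_rot": [0, 0, 0], "claw": 75}, {"delta_pos": [-0.005, -0.067, -0.2], "delta_rot": [0, 0, 0], "claw": 75}, {"delta_pos": [-0.005, -0.067, -0.26], "delta_rot": [0, 0, 0], "claw": 75}, {"delta_pos": [-0.005, -0.067, -0.29], "delta_rot": [0, 0, 0], "claw": 75}, {"delta_pos": [-0.005, -0.067, -0.31], "delta_rot": [0, 0, 0], "claw": 75}, {"delta_pos": [-0.005, -0.067, -0.327], "delta_rot": [0, 0, 0], "claw": 75}, {"delta_pos": [-0.005, -0.067, -0.327], "delta_rot": [0, 0, 0], "claw": 75}, {"delta_pos": [-0.005, -0.067, -0.327], "delta_rot": [0, 0, 0], "claw": 25}, {"delta_pos": [-0.005, -0.067, -0.327], "delta_rot": [0, 0, 0], "claw": 25}, {"delta_pos": [-0.005, -0.067, -0.327], "delta_rot": [0, 0, 0], "claw": 25}, {"delta_pos": [-0.005, -0.067, -0.327], "delta_rot": [0, 0, 0], "claw": 25}, {"delta_pos": [-0.005, -0.067, -0.327], "delta_rot": [0, 0, 0], "claw": 25}, {"delta_pos": [-0.005, -0.067, -0.327], "delta_rot": [0, 0, 0], "claw": 25}, {"delta_pos": [-0.005, -0.067, -0.327], "delta_rot": [0, 0, 0], "claw": 25}], "newtons": 40}}

```text
time: 4.58
eef_pos: [0.4465, 0.1754, 0.0452]
tcp_rot: [0.704, 0.083, -0.701, 0.082]
contact_force: [-1.4, 0.2, 7.0]
opening: 0.362
```

```bash
python3 - <<'E'
from h import *
s=ctrl.get_state();print(s["eef_pos"],yaw(s),s["opening"]*85.4,s["contact_force"])
im=ctrl.read_camera("wrist");cv2.imwrite("pics/w3.png",im)
go((.547,-.2615,s["eef_pos"][2]+.003),-1.336)
E
```

```text
[0.44646274 0.17543176 0.04519777] -1.3365240752048975 30.926779917146273 [-1.42815432  0.20211138  7.02844442]
pos [0.1005, -0.4369, 0.003] rot [-0.0007, 0.0011, 0.0002] rows 11 t 4.63
```

View pics/w3.png

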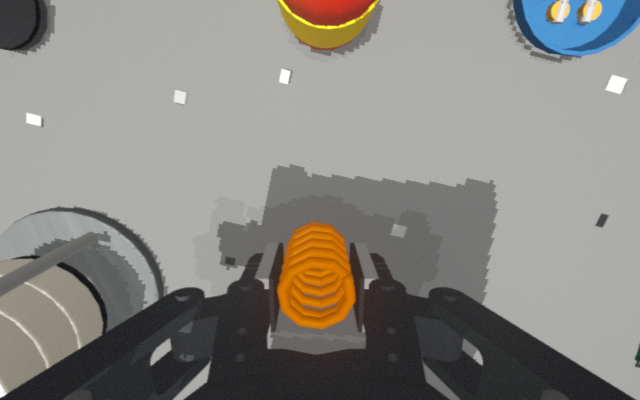

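Spring is held (31 mm opening, centred between the pads at (318,300)). Carrying it to the red spot.

Call:
{"api": "play_rows", "payload": {"targets": [{"delta_pos": [0, 0, 0.04], "delta_rot": [0, 0, 0], "claw": 25}, {"delta_pos": [0, 0, 0.08], "delta_rot": [0, 0, 0], "claw": 25}, {"delta_pos": [0, -0.01, 0.1], "delta_rot": [0, 0, 0], "claw": 25}, {"delta_pos": [0.02, -0.05, 0.1], "delta_rot": [0, 0, 0], "claw": 25}, {"delta_pos": [0.1, -0.437, 0.1], "delta_rot": [0, 0, 0], "claw": 25}, {"delta_pos": [0.1, -0.437, 0.1], "delta_rot": [0, 0, 0], "claw": 25}, {"delta_pos": [0.1, -0.437, 0.1], "delta_rot": [0, 0, 0], "claw": 25}, {"delta_pos": [0.1, -0.437, 0.1], "delta_rot": [0, 0, 0], "claw": 25}, {"delta_pos": [0.1, -0.437, 0.1], "delta_rot": [0, 0, 0], "claw": 25}, {"delta_pos": [0.1, -0.437, 0.1], "delta_rot": [0, 0, 0], "claw": 25}, {"delta_pos": [0.1, -0.437, 0.1], "delta_rot": [0, 0, 0], "claw": 25}, {"delta_pos": [0.1, -0.437, 0.1], "delta_rot": [0, 0, 0], "claw": 25}, {"delta_pos": [0.1, -0.437, 0.1], "delta_rot": [0, 0, 0], "claw": 25}, {"delta_pos": [0.1, -0.437, 0.1], "delta_rot": [0, 0, 0], "claw": 25}, {"delta_pos": [0.1, -0.437, 0.1], "delta_rot": [0, 0, 0], "claw": 25}, {"delta_pos": [0.1, -0.437, 0.1], "delta_rot": [0, 0, 0], "claw": 25}, {"delta_pos": [0.1, -0.437, 0.1], "delta_rot": [0, 0, 0], "claw": 25}, {"delta_pos": [0.1, -0.437, 0.1], "delta_rot": [0, 0, 0], "claw": 25}, {"delta_pos": [0.1, -0.437, 0.1], "delta_rot": [0, 0, 0], "claw": 25}]}}

```text
time: 6.22
eef_pos: [0.5463, -0.26, 0.1452]
tcp_rot: [0.703, 0.084, -0.701, 0.082]
contact_force: [1.1, 0.6, -1.2]
opening: 0.362
```

```bash
python3 - <<'E'
from h import *
s=ctrl.get_state();print(s["opening"]*85.4,s["contact_force"])
go((.547,-.2615,.0485),-1.336)
E
```

```text
30.932689929998986 [ 1.05813678  0.58101097 -1.16060993]
pos [0.0007, -0.0015, -0.0967] rot [-0.0008, 0.001, -0.0004] rows 3 t 6.22
```

Call:
{"api": "play_rows", "payload": {"targets": [{"delta_pos": [0.001, -0.001, -0.04], "delta_rot": [0, 0, 0], "claw": 25}, {"delta_pos": [0.001, -0.001, -0.07], "delta_rot": [0, 0, 0], "claw": 25}, {"delta_pos": [0.001, -0.001, -0.085], "delta_rot": [0, 0, 0], "claw": 25}, {"delta_pos": [0.001, -0.001, -0.092], "delta_rot": [0, 0, 0], "claw": 25}, {"delta_pos": [0.001, -0.001, -0.096], "delta_rot": [0, 0, 0], "claw": 25}, {"delta_pos": [0.001, -0.001, -0.096], "delta_rot": [0, 0, 0], "claw": 25}, {"delta_pos": [0.001, -0.001, -0.096], "delta_rot": [0, 0, 0], "claw": 25}]}}

```text
time: 6.8
eef_pos: [0.5485, -0.2613, 0.0508]
tcp_rot: [0.704, 0.083, -0.7, 0.083]
contact_force: [-0.0, -0.0, 0.0]
opening: 0.36
```

Call:
{"api": "play_rows", "payload": {"targets": [{"delta_pos": [-0.001, 0, -0.002], "delta_rot": [0, 0, 0], "claw": 25}, {"delta_pos": [-0.001, 0, -0.003], "delta_rot": [0, 0, 0], "claw": 25}, {"delta_pos": [-0.001, 0, -0.003], "delta_rot": [0, 0, 0], "claw": 25}, {"delta_pos": [-0.001, 0, -0.003], "delta_rot": [0, 0, 0], "claw": 25}]}}

```text
time: 7.13
eef_pos: [0.5478, -0.2616, 0.0483]
tcp_rot: [0.705, 0.083, -0.7, 0.084]
contact_force: [-0.0, -0.3, 0.6]
opening: 0.362
```

Call:
{"api": "play_rows", "payload": {"targets": [{"delta_pos": [0, 0, -0.0015], "delta_rot": [0, 0, 0], "claw": 25}, {"delta_pos": [0, 0, -0.0015], "delta_rot": [0, 0, 0], "claw": 50}, {"delta_pos": [0, 0, -0.0015], "delta_rot": [0, 0, 0], "claw": 75}, {"delta_pos": [0, 0, -0.0015], "delta_rot": [0, 0, 0], "claw": 75}, {"delta_pos": [0, 0, -0.0015], "delta_rot": [0, 0, 0], "claw": 75}, {"delta_pos": [0, 0, 0.03], "delta_rot": [0, 0, 0], "claw": 80}, {"delta_pos": [0, 0, 0.07], "delta_rot": [0, 0, 0], "claw": 80}, {"delta_pos": [-0.02, 0, 0.11], "delta_rot": [0, 0, 0], "claw": 85}, {"delta_pos": [-0.04, 0, 0.15], "delta_rot": [0, 0, 0], "claw": 85}, {"delta_pos": [-0.06, 0.02, 0.2], "delta_rot": [0, 0, 0], "claw": 85}, {"delta_pos": [-0.06, 0.02, 0.2], "delta_rot": [0, 0, 0], "claw": 85}, {"delta_pos": [-0.06, 0.02, 0.2], "delta_rot": [0, 0, 0], "claw": 85}]}}

```text
time: 8.13
eef_pos: [0.4888, -0.2422, 0.2549]
tcp_rot: [0.707, 0.081, -0.697, 0.086]
contact_force: [0.2, -0.1, 0.8]
opening: 0.996
```

```bash
cat >> h.py <<'E'
MID=np.array([.6243,-.1432]);X=np.array([.9787,.2055]);Y=np.array([-.2055,.9787])
def mat(p): d=np.array(p)[:2]-MID; return np.round([d@X,d@Y],4)
E
python3 - <<'E'
from h import *
s=ctrl.get_state();c=ctrl.calibration("wrist");im=ctrl.read_camera("wrist");cv2.imwrite("pics/w4.png",im)
print(s["eef_pos"],s["time"])
for b in blobs(hsv(im,(5,170,90),(18,255,255)),300)[:3]:
    e=cv2.fitEllipse(cv2.convexHull(b));print("orange",[np.round(x,1) for x in e],mat(ray(c,e[0],.027)))
for nm,lo,hi in (("blue",(100,150,40),(125,255,255)),("red",(0,170,80),(4,255,255))):
  for b in blobs(hsv(im,lo,hi),1500)[:2]:
    e=cv2.fitEllipse(cv2.convexHull(b));print(nm,[np.round(x,1) for x in e],mat(ray(c,e[0],.018)))
go((.523,.333,.15),-1.336)
E
```

```text
[ 0.48884746 -0.24216553  0.25486293] 8.1333
orange [array([347.1, 133.4]), array([31.9, 33.5]), np.float64(126.4)] [-0.1015 -0.1017]
blue [array([145.6,  19.8]), array([79.1, 93.4]), np.float64(148.0)] [0.0002 0.0992]
red [array([351.3,  26.8]), array([79.1, 88. ]), np.float64(8.1)] [ 0.0006 -0.1012]
pos [0.0345, 0.575, -0.1018] rot [0.0013, 0.004, -0.0006] rows 15 t 8.18
```

View pics/w4.png

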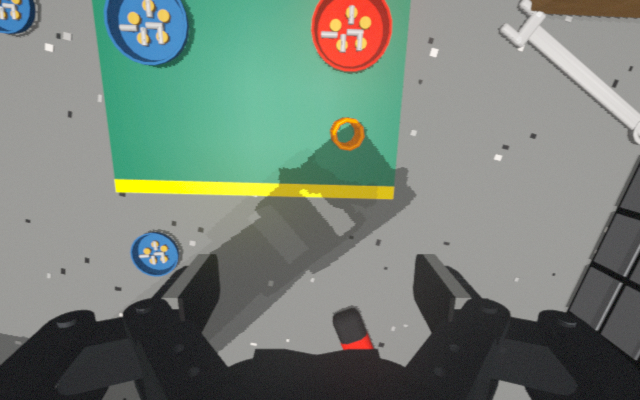

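Spring stands upright at mat (-0.102, -0.102); the target is (-0.100, -0.100). Dishes reproject to within about 1 mm of ±0.1. Next, the tappet.

Call:
{"api": "play_rows", "payload": {"targets": [{"delta_pos": [0.005, 0.04, 0], "delta_rot": [0.001, 0.004, 0], "claw": 85}, {"delta_pos": [0.035, 0.575, -0.03], "delta_rot": [0.001, 0.004, 0], "claw": 85}, {"delta_pos": [0.035, 0.575, -0.03], "delta_rot": [0.001, 0.004, 0], "claw": 85}, {"delta_pos": [0.035, 0.575, -0.03], "delta_rot": [0.001, 0.004, 0], "claw": 85}, {"delta_pos": [0.035, 0.575, -0.03], "delta_rot": [0.001, 0.004, 0], "claw": 85}, {"delta_pos": [0.035, 0.575, -0.03], "delta_rot": [0.001, 0.004, 0], "claw": 85}, {"delta_pos": [0.035, 0.575, -0.03], "delta_rot": [0.001, 0.004, 0], "claw": 85}, {"delta_pos": [0.035, 0.575, -0.03], "delta_rot": [0.001, 0.004, 0], "claw": 85}, {"delta_pos": [0.035, 0.575, -0.03], "delta_rot": [0.001, 0.004, 0], "claw": 85}, {"delta_pos": [0.035, 0.575, -0.03], "delta_rot": [0.001, 0.004, 0], "claw": 85}, {"delta_pos": [0.035, 0.575, -0.03], "delta_rot": [0.001, 0.004, 0], "claw": 85}, {"delta_pos": [0.035, 0.575, -0.03], "delta_rot": [0.001, 0.004, 0], "claw": 85}, {"delta_pos": [0.035, 0.575, -0.03], "delta_rot": [0.001, 0.004, 0], "claw": 85}, {"delta_pos": [0.035, 0.575, -0.03], "delta_rot": [0.001, 0.004, 0], "claw": 85}, {"delta_pos": [0.035, 0.575, -0.03], "delta_rot": [0.001, 0.004, 0], "claw": 85}, {"delta_pos": [0.035, 0.575, -0.03], "delta_rot": [0.001, 0.004, 0], "claw": 85}, {"delta_pos": [0.035, 0.575, -0.03], "delta_rot": [0.001, 0.004, 0], "claw": 85}, {"delta_pos": [0.035, 0.575, -0.03], "delta_rot": [0.001, 0.004, 0], "claw": 85}, {"delta_pos": [0.035, 0.575, -0.03], "delta_rot": [0.001, 0.004, 0], "claw": 85}]}}

```text
time: 9.77
eef_pos: [0.5237, 0.3316, 0.2213]
tcp_rot: [-0.702, -0.082, 0.703, -0.083]
contact_force: [0.2, -0.3, -0.7]
opening: 0.997
```

```bash
python3 - <<'E'
from h import *
s=ctrl.get_state();c=ctrl.calibration("wrist");im=ctrl.read_camera("wrist");cv2.imwrite("pics/w5.png",im)
print(s["eef_pos"],s["time"])
for b in blobs(hsv(im,(0,0,215),(180,45,255)),400)[:6]:
    e=cv2.fitEllipse(cv2.convexHull(b));print("white",[np.round(x,1) for x in e],*[ray(c,e[0],z)[:2].round(4) for z in(.026,.046,.078)])
go((.5235,.333,.031),-1.336)
E
```

```text
[0.52370601 0.33158772 0.22130235] 9.7667
white [array([416.1,  61.5]), array([60.7, 67.4]), np.float64(24.4)] [0.6525 0.2715] [0.6484 0.2763] [0.6419 0.2841]
white [array([317.8, 334. ]), array([46.2, 58.2]), np.float64(87.8)] [0.3596 0.2901] [0.3743 0.2937] [0.3978 0.2996]
white [array([553.1,  85.8]), array([30.4, 37. ]), np.float64(39.6)] [0.6619 0.1453] [0.6572 0.1582] [0.6498 0.1789]
pos [-0.0003, 0.0013, -0.1906] rot [0.0004, -0.0001, 0.0] rows 5 t 9.82
```

View pics/w5.png

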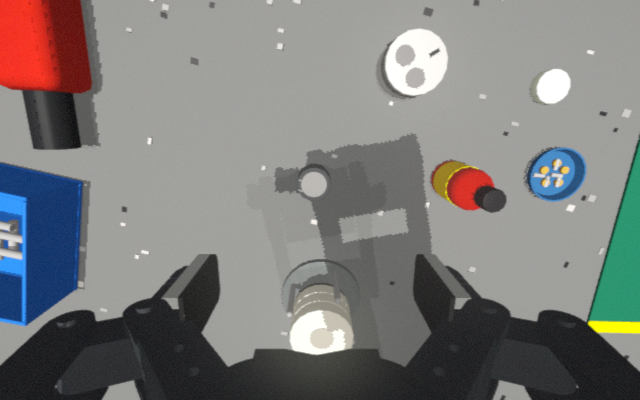

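Close view: tappet (314,183), piston crown (416,62), bottle cap (490,200), all clear of the jaw path. Descending on the tappet.

Call:
{"api": "play_rows", "payload": {"targets": [{"delta_pos": [0, 0.002, -0.04], "delta_rot": [0, 0, 0], "claw": 75}, {"delta_pos": [0, 0.002, -0.08], "delta_rot": [0, 0, 0], "claw": 75}, {"delta_pos": [0, 0.002, -0.12], "delta_rot": [0, 0, 0], "claw": 75}, {"delta_pos": [0, 0.002, -0.15], "delta_rot": [0, 0, 0], "claw": 75}, {"delta_pos": [0, 0.002, -0.175], "delta_rot": [0, 0, 0], "claw": 70}, {"delta_pos": [0, 0.002, -0.189], "delta_rot": [0, 0, 0], "claw": 60}, {"delta_pos": [0, 0.002, -0.189], "delta_rot": [0, 0, 0], "claw": 60}, {"delta_pos": [0, 0.002, -0.189], "delta_rot": [0, 0, 0], "claw": 60}]}}

```text
time: 10.48
eef_pos: [0.5242, 0.3332, 0.0329]
tcp_rot: [-0.702, -0.082, 0.702, -0.083]
contact_force: [-0.1, 0.1, 0.4]
opening: 0.701
```

Call:
{"api": "play_rows", "payload": {"targets": [{"delta_pos": [0, 0, 0], "delta_rot": [0, 0, 0], "claw": 28}, {"delta_pos": [0, 0, 0], "delta_rot": [0, 0, 0], "claw": 28}, {"delta_pos": [0, 0, 0], "delta_rot": [0, 0, 0], "claw": 28}, {"delta_pos": [0, 0, 0], "delta_rot": [0, 0, 0], "claw": 28}, {"delta_pos": [0, 0, 0], "delta_rot": [0, 0, 0], "claw": 28}, {"delta_pos": [0, 0, 0], "delta_rot": [0, 0, 0], "claw": 28}]}}

```text
time: 10.98
eef_pos: [0.5262, 0.334, 0.0359]
tcp_rot: [0.704, 0.083, -0.701, 0.083]
contact_force: [0.2, -1.0, 6.2]
opening: 0.38
```

```bash
python3 - <<'E'
from h import *
s=ctrl.get_state();print(s["opening"]*85.4,s["contact_force"],s["eef_pos"])
go((.506,-.0655,s["eef_pos"][2]+.003),-1.336)
E
```

```text
32.45875152343021 [ 0.23300588 -0.9697283   6.2175217 ] [0.52622549 0.33396747 0.03593948]
pos [-0.0202, -0.3995, 0.003] rot [-0.0001, 0.0015, 0.0002] rows 10 t 10.98
```

Call:
{"api": "play_rows", "payload": {"targets": [{"delta_pos": [0, 0, 0.04], "delta_rot": [0, 0, 0], "claw": 28}, {"delta_pos": [0, 0, 0.08], "delta_rot": [0, 0, 0], "claw": 28}, {"delta_pos": [-0.01, 0, 0.12], "delta_rot": [0, 0, 0], "claw": 28}, {"delta_pos": [-0.02, 0, 0.16], "delta_rot": [0, 0, 0], "claw": 28}, {"delta_pos": [-0.03, -0.02, 0.17], "delta_rot": [0, 0, 0], "claw": 28}, {"delta_pos": [-0.04, -0.06, 0.17], "delta_rot": [0, 0, 0], "claw": 28}, {"delta_pos": [-0.02, -0.4, 0.17], "delta_rot": [0, 0, 0], "claw": 28}, {"delta_pos": [-0.02, -0.4, 0.17], "delta_rot": [0, 0, 0], "claw": 28}, {"delta_pos": [-0.02, -0.4, 0.17], "delta_rot": [0, 0, 0], "claw": 28}, {"delta_pos": [-0.02, -0.4, 0.17], "delta_rot": [0, 0, 0], "claw": 28}, {"delta_pos": [-0.02, -0.4, 0.17], "delta_rot": [0, 0, 0], "claw": 28}, {"delta_pos": [-0.02, -0.4, 0.17], "delta_rot": [0, 0, 0], "claw": 28}, {"delta_pos": [-0.02, -0.4, 0.17], "delta_rot": [0, 0, 0], "claw": 28}, {"delta_pos": [-0.02, -0.4, 0.17], "delta_rot": [0, 0, 0], "claw": 28}, {"delta_pos": [-0.02, -0.4, 0.17], "delta_rot": [0, 0, 0], "claw": 28}, {"delta_pos": [-0.02, -0.4, 0.13], "delta_rot": [0, 0, 0], "claw": 28}, {"delta_pos": [-0.02, -0.4, 0.09], "delta_rot": [0, 0, 0], "claw": 28}, {"delta_pos": [-0.02, -0.4, 0.06], "delta_rot": [0, 0, 0], "claw": 28}, {"delta_pos": [-0.02, -0.4, 0.04], "delta_rot": [0, 0, 0], "claw": 28}, {"delta_pos": [-0.02, -0.4, 0.03], "delta_rot": [0, 0, 0], "claw": 28}]}}

```text
time: 12.65
eef_pos: [0.5038, -0.0648, 0.0627]
tcp_rot: [-0.702, -0.084, 0.703, -0.082]
contact_force: [-0.8, 0.6, -0.9]
opening: 0.381
```

```bash
python3 - <<'E'
from h import *
s=ctrl.get_state();print(s["opening"]*85.4,s["contact_force"],s["eef_pos"])
go((.5058,-.0655,.039),-1.336)
E
```

```text
32.52170815321903 [-0.83102646  0.62395544 -0.92967193] [ 0.50382992 -0.06481436  0.06270516]
pos [0.002, -0.0007, -0.0237] rot [-0.0008, -0.0004, 0.0002] rows 1 t 12.65
```

Call:
{"api": "play_rows", "payload": {"targets": [{"delta_pos": [0.002, -0.001, -0.012], "delta_rot": [0, 0, 0], "claw": 28}, {"delta_pos": [0.002, -0.001, -0.019], "delta_rot": [0, 0, 0], "claw": 28}, {"delta_pos": [0.002, -0.001, -0.023], "delta_rot": [0, 0, 0], "claw": 28}, {"delta_pos": [0.002, -0.001, -0.0245], "delta_rot": [0, 0, 0], "claw": 28}, {"delta_pos": [0.002, -0.001, -0.0255], "delta_rot": [0, 0, 0], "claw": 28}, {"delta_pos": [0.002, -0.001, -0.0255], "delta_rot": [0, 0, 0], "claw": 28}]}}

```text
time: 13.15
eef_pos: [0.5064, -0.0657, 0.039]
tcp_rot: [-0.702, -0.084, 0.702, -0.082]
contact_force: [-1.7, 0.6, 2.8]
opening: 0.378
```

Light contact at the expected height. Releasing, then rising back to look.

Call:
{"api": "play_rows", "payload": {"targets": [{"delta_pos": [0, 0, 0], "delta_rot": [0, 0, 0], "claw": 50}, {"delta_pos": [0, 0, 0], "delta_rot": [0, 0, 0], "claw": 70}, {"delta_pos": [0, 0, 0], "delta_rot": [0, 0, 0], "claw": 70}, {"delta_pos": [0, 0, 0], "delta_rot": [0, 0, 0], "claw": 70}, {"delta_pos": [0, 0, 0.04], "delta_rot": [0, 0, 0], "claw": 80}, {"delta_pos": [0, 0, 0.08], "delta_rot": [0, 0, 0], "claw": 80}, {"delta_pos": [-0.02, 0, 0.12], "delta_rot": [0, 0, 0], "claw": 85}, {"delta_pos": [-0.04, 0.01, 0.16], "delta_rot": [0, 0, 0], "claw": 85}, {"delta_pos": [-0.04, 0.01, 0.2], "delta_rot": [0, 0, 0], "claw": 85}, {"delta_pos": [-0.04, 0.01, 0.22], "delta_rot": [0, 0, 0], "claw": 85}, {"delta_pos": [-0.04, 0.01, 0.22], "delta_rot": [0, 0, 0], "claw": 85}]}}

```text
time: 14.07
eef_pos: [0.4692, -0.0566, 0.2667]
tcp_rot: [0.707, 0.081, -0.698, 0.084]
contact_force: [1.9, -0.4, -0.0]
opening: 0.997
```

```bash
python3 - <<'E'
from h import *
s=ctrl.get_state();c=ctrl.calibration("wrist");im=ctrl.read_camera("wrist");cv2.imwrite("pics/w6.png",im)
print(s["eef_pos"],s["time"])
# bright tappet face inside the mat window
u,v=proj(c,(.5058,-.0655,.029)).astype(int);print(u,v)
w=im[v-45:v+45,u-45:u+45];m=hsv(w,(0,0,120),(180,60,255))
for b in blobs(m,100)[:3]:
    e=cv2.fitEllipse(cv2.convexHull(b));q=(e[0][0]+u-45,e[0][1]+v-45);print(np.round(q,1),np.round(e[1],1),mat(ray(c,q,.029)))
cv2.imwrite("pics/w6c.png",cv2.resize(w,(360,360)))
go((.3944,.295,.2),np.radians(-58))
E
```

```text
[ 0.46918928 -0.05657141  0.26669593] 14.0667
331 148
[330.3 149.4] [28.6 29.6] [-0.1008  0.1013]
pos [-0.0737, 0.3513, -0.0632] rot [-0.0003, 0.0025, 0.1031] rows 9 t 14.12
```

View pics/w6.png

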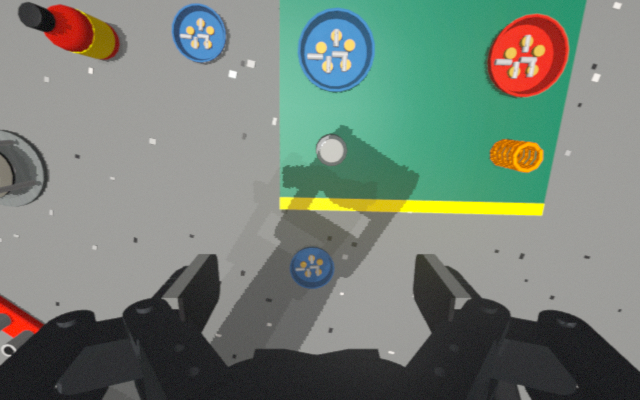

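Tappet stands bright face up at mat (-0.101, 0.101), and the spring is still upright. Now the pad. The wrist image puts the open fingertips about 12–14 mm ahead of the TCP, so about 19 mm at a 60 mm opening. TCP z = 0.084 then puts the tips at 0.065, which catches the top pad only. I'll use the 32° jaw line, a turn of +108.6°.

Call:
{"api": "play_rows", "payload": {"targets": [{"delta_pos": [-0.005, 0.025, -0.01], "delta_rot": [0, 0.002, 0.039], "claw": 85}, {"delta_pos": [-0.01, 0.05, -0.02], "delta_rot": [0, 0.002, 0.078], "claw": 85}, {"delta_pos": [-0.015, 0.075, -0.03], "delta_rot": [0, 0.002, 0.117], "claw": 85}, {"delta_pos": [-0.02, 0.1, -0.03], "delta_rot": [0, 0.002, 0.156], "claw": 85}, {"delta_pos": [-0.025, 0.125, -0.04], "delta_rot": [0, 0.002, 0.195], "claw": 85}, {"delta_pos": [-0.03, 0.15, -0.04], "delta_rot": [0, 0.002, 0.234], "claw": 85}, {"delta_pos": [-0.035, 0.175, -0.05], "delta_rot": [0, 0.002, 0.273], "claw": 85}, {"delta_pos": [-0.04, 0.2, -0.05], "delta_rot": [0, 0.002, 0.312], "claw": 85}, {"delta_pos": [-0.045, 0.225, -0.06], "delta_rot": [0, 0.002, 0.351], "claw": 85}, {"delta_pos": [-0.05, 0.25, -0.063], "delta_rot": [0, 0.002, 0.39], "claw": 85}, {"delta_pos": [-0.055, 0.275, -0.063], "delta_rot": [0, 0.002, 0.429], "claw": 85}, {"delta_pos": [-0.06, 0.3, -0.063], "delta_rot": [0, 0.002, 0.468], "claw": 85}, {"delta_pos": [-0.065, 0.325, -0.063], "delta_rot": [0, 0.002, 0.507], "claw": 85}, {"delta_pos": [-0.074, 0.351, -0.063], "delta_rot": [0, 0.002, 0.546], "claw": 85}, {"delta_pos": [-0.074, 0.351, -0.063], "delta_rot": [0, 0.002, 0.585], "claw": 85}, {"delta_pos": [-0.074, 0.351, -0.063], "delta_rot": [0, 0.002, 0.603], "claw": 85}, {"delta_pos": [-0.074, 0.351, -0.063], "delta_rot": [0, 0.002, 0.603], "claw": 85}, {"delta_pos": [-0.074, 0.351, -0.063], "delta_rot": [0, 0.002, 0.603], "claw": 85}, {"delta_pos": [-0.074, 0.351, -0.063], "delta_rot": [0, 0.002, 0.603], "claw": 85}]}}

```text
time: 15.7
eef_pos: [0.3937, 0.2943, 0.1991]
tcp_rot: [0.343, 0.621, -0.344, 0.616]
contact_force: [0.1, -0.7, -0.1]
opening: 0.995
```

```bash
python3 - <<'E'
from h import *
s=ctrl.get_state();c=ctrl.calibration("wrist");im=ctrl.read_camera("wrist");cv2.imwrite("pics/w7.png",im)
print(s["eef_pos"],s["time"],yaw(s),s["qpos"])
go((.3945,.295,.084),np.radians(32))
c=ctrl.calibration("side");im=ctrl.read_camera("side");cv2.imwrite("pics/s7.png",im)
E
```

```text
[0.39371457 0.2943186  0.19914784] 15.7 0.5562778373568158 [ 0.43283025 -0.06546941  2.06924941  0.00557035  1.14310744 -0.12575828]
pos [0.0006, 0.0007, -0.1155] rot [-0.0008, -0.002, 0.0007] rows 3 t 15.75
```

View pics/w7.png

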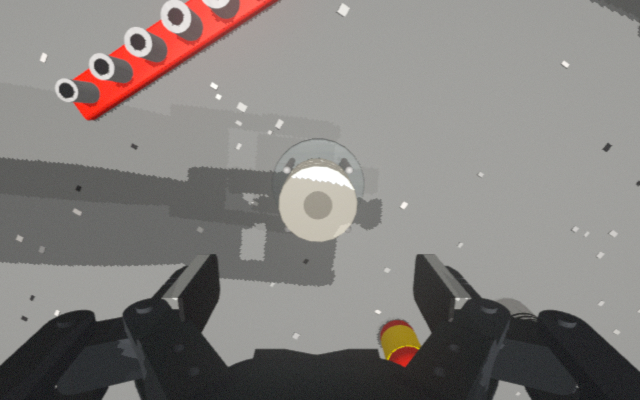

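The pad (318,203) and its two rods (285,168), (347,168) sit symmetric about the jaw line. Bottle is behind at (400,340), clear. I'll descend, then check the tip height in the side view before closing.

Call:
{"api": "play_rows", "payload": {"targets": [{"delta_pos": [0.001, 0.001, -0.04], "delta_rot": [0, -0.002, 0], "claw": 85}, {"delta_pos": [0.001, 0.001, -0.07], "delta_rot": [0, -0.002, 0], "claw": 85}, {"delta_pos": [0.001, 0.001, -0.09], "delta_rot": [0, -0.002, 0], "claw": 80}, {"delta_pos": [0.001, 0.001, -0.105], "delta_rot": [0, -0.002, 0], "claw": 75}, {"delta_pos": [0.001, 0.001, -0.115], "delta_rot": [0, -0.002, 0], "claw": 72}, {"delta_pos": [0.001, 0.001, -0.1155], "delta_rot": [0, -0.002, 0], "claw": 70}, {"delta_pos": [0.001, 0.001, -0.1155], "delta_rot": [0, -0.002, 0], "claw": 70}]}}

```text
time: 16.38
eef_pos: [0.3952, 0.2952, 0.0842]
tcp_rot: [0.344, 0.619, -0.343, 0.618]
contact_force: [0.2, -0.2, 0.7]
opening: 0.82
```

```bash
python3 - <<'E'
from h import *
s=ctrl.get_state();c=ctrl.calibration("wrist");im=ctrl.read_camera("wrist")
print(s["eef_pos"],s["time"],s["opening"]*85.4,s["contact_force"])
im2=ctrl.read_camera("side");c2=ctrl.calibration("side");u,v=proj(c2,(.3945,.295,.07)).astype(int)
w=cv2.resize(im2[v-40:v+40,u-40:u+40],(480,480),interpolation=cv2.INTER_CUBIC)
cv2.imwrite("pics/g1.png",np.hstack([w,cv2.resize(im[160:400,240:400],(320,480))]))
go((.3945,.295,.084),np.radians(32))
E
```

```text
[0.39517556 0.2951993  0.08418893] 16.3833 69.99876192482292 [ 0.15231847 -0.15653248  0.69569432]
pos [-0.0015, -0.0007, -0.0015] rot [-0.0012, 0.0008, 0.0007] rows 1 t 16.48
```

View pics/g1.png

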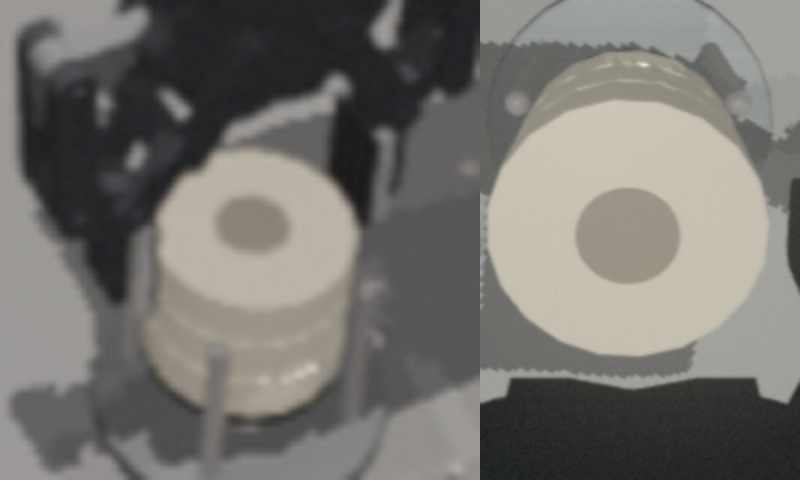

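```bash
python3 - <<'E'
from h import *
c=ctrl.calibration("side");u,v=proj(c,(.3945,.295,.07)).astype(int)
T=ctrl.get_state()["eef_pos"];j=np.array([.848,.53,0]);k=np.array([-.53,.848,0])
for sg in(1,-1):
  for z in(.06,.065,.07):
    print(sg,z,[((proj(c,np.r_[(T+sg*j*h+k*l)[:2],z])-(u-40,v-40))*6).round().tolist() for h in(.035,.045) for l in(-.011,.011)])
E
```

```text
1 0.06 [[113.0, 281.0], [150.0, 336.0], [83.0, 293.0], [119.0, 348.0]]
1 0.065 [[114.0, 269.0], [151.0, 324.0], [83.0, 281.0], [120.0, 336.0]]
1 0.07 [[114.0, 257.0], [152.0, 312.0], [83.0, 269.0], [120.0, 325.0]]
-1 0.06 [[318.0, 200.0], [359.0, 251.0], [346.0, 189.0], [387.0, 239.0]]
-1 0.065 [[319.0, 188.0], [360.0, 239.0], [347.0, 177.0], [389.0, 227.0]]
-1 0.07 [[320.0, 177.0], [362.0, 227.0], [349.0, 166.0], [390.0, 216.0]]
```

Tips sit at about 0.068–0.072. I'll go down 3 mm for a fuller grip, still above the second pad, and close.

Call:
{"api": "play_rows", "payload": {"targets": [{"delta_pos": [-0.0012, -0.0005, -0.003], "delta_rot": [0, 0, 0], "claw": 70}, {"delta_pos": [-0.0012, -0.0005, -0.003], "delta_rot": [0, 0, 0], "claw": 64}, {"delta_pos": [-0.0012, -0.0005, -0.003], "delta_rot": [0, 0, 0], "claw": 54}, {"delta_pos": [-0.0012, -0.0005, -0.003], "delta_rot": [0, 0, 0], "claw": 54}, {"delta_pos": [-0.0012, -0.0005, -0.003], "delta_rot": [0, 0, 0], "claw": 54}, {"delta_pos": [-0.0012, -0.0005, -0.003], "delta_rot": [0, 0, 0], "claw": 54}, {"delta_pos": [-0.0012, -0.0005, -0.003], "delta_rot": [0, 0, 0], "claw": 54}], "newtons": 40}}

```text
time: 17.07
eef_pos: [0.395, 0.2953, 0.0827]
tcp_rot: [0.345, 0.618, -0.342, 0.618]
contact_force: [0.3, 0.4, -0.2]
opening: 0.68
```

Call:
{"api": "play_rows", "payload": {"targets": [{"delta_pos": [0, 0, 0.01], "delta_rot": [0, 0, 0], "claw": 54}, {"delta_pos": [0, 0, 0.02], "delta_rot": [0, 0, 0], "claw": 54}, {"delta_pos": [0, 0, 0.04], "delta_rot": [0, 0, 0], "claw": 54}, {"delta_pos": [0, 0, 0.07], "delta_rot": [0, 0, 0], "claw": 54}, {"delta_pos": [0, 0, 0.09], "delta_rot": [0, 0, 0], "claw": 54}, {"delta_pos": [0, 0, 0.1], "delta_rot": [0, 0, 0], "claw": 54}, {"delta_pos": [0, 0, 0.1], "delta_rot": [0, 0, 0], "claw": 54}]}}

```text
time: 17.65
eef_pos: [0.3967, 0.2961, 0.1865]
tcp_rot: [0.347, 0.616, -0.34, 0.62]
contact_force: [-0.0, 0.4, -0.5]
opening: 0.685
```

```bash
python3 - <<'E'
from h import *
s=ctrl.get_state();c=ctrl.calibration("wrist");im=ctrl.read_camera("wrist")
print(s["eef_pos"],s["time"],s["opening"]*85.4,s["contact_force"])
im2=ctrl.read_camera("side");c2=ctrl.calibration("side");u,v=proj(c2,(.3945,.295,.12)).astype(int)
w=cv2.resize(im2[v-60:v+60,u-60:u+60],(480,480),interpolation=cv2.INTER_CUBIC)
cv2.imwrite("pics/g2.png",np.hstack([w,cv2.resize(im[160:400,240:400],(320,480))]))
go((*MID,s["eef_pos"][2]),np.radians(32))
E
```

```text
[0.39669376 0.2961393  0.18647037] 17.65 58.50730208557324 [-0.00296579  0.40526415 -0.46724402]
pos [0.2296, -0.4384, 0.004] rot [-0.0013, 0.0009, 0.0007] rows 12 t 17.75
```

View pics/g2.png

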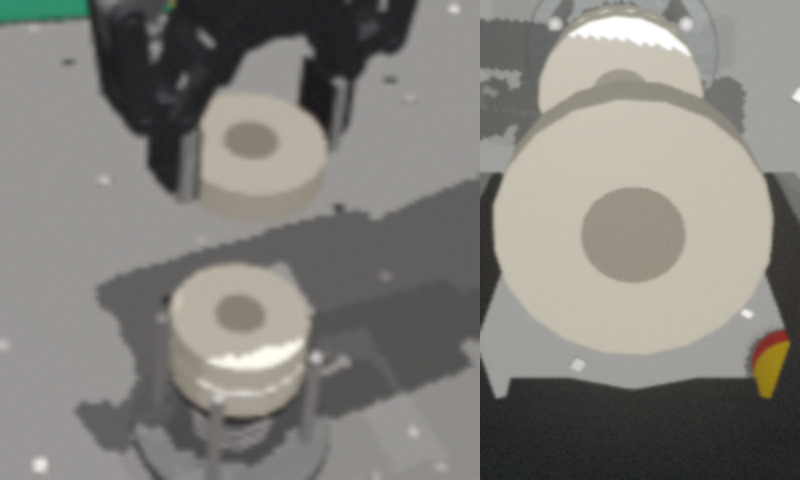

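Only the top pad is held, level; the second pad rose in place. Carrying it to mat_mid.

Call:
{"api": "play_rows", "payload": {"targets": [{"delta_pos": [0.01, -0.02, 0.004], "delta_rot": [0, 0, 0], "claw": 54}, {"delta_pos": [0.03, -0.055, 0.004], "delta_rot": [0, 0, 0], "claw": 54}, {"delta_pos": [0.05, -0.09, 0.004], "delta_rot": [0, 0, 0], "claw": 54}, {"delta_pos": [0.23, -0.438, 0.004], "delta_rot": [0, 0, 0], "claw": 54}, {"delta_pos": [0.23, -0.438, 0.004], "delta_rot": [0, 0, 0], "claw": 54}, {"delta_pos": [0.23, -0.438, 0.004], "delta_rot": [0, 0, 0], "claw": 54}, {"delta_pos": [0.23, -0.438, 0.004], "delta_rot": [0, 0, 0], "claw": 54}, {"delta_pos": [0.23, -0.438, 0.004], "delta_rot": [0, 0, 0], "claw": 54}, {"delta_pos": [0.23, -0.438, 0.004], "delta_rot": [0, 0, 0], "claw": 54}, {"delta_pos": [0.23, -0.438, 0.004], "delta_rot": [0, 0, 0], "claw": 54}, {"delta_pos": [0.23, -0.438, 0.004], "delta_rot": [0, 0, 0], "claw": 54}, {"delta_pos": [0.23, -0.438, 0.004], "delta_rot": [0, 0, 0], "claw": 54}, {"delta_pos": [0.23, -0.438, 0.004], "delta_rot": [0, 0, 0], "claw": 54}, {"delta_pos": [0.23, -0.438, 0.004], "delta_rot": [0, 0, 0], "claw": 54}, {"delta_pos": [0.23, -0.438, 0.004], "delta_rot": [0, 0, 0], "claw": 54}, {"delta_pos": [0.23, -0.438, 0.004], "delta_rot": [0, 0, 0], "claw": 54}, {"delta_pos": [0.23, -0.438, 0.004], "delta_rot": [0, 0, 0], "claw": 54}, {"delta_pos": [0.23, -0.438, 0.004], "delta_rot": [0, 0, 0], "claw": 54}, {"delta_pos": [0.23, -0.438, 0.004], "delta_rot": [0, 0, 0], "claw": 54}]}}

```text
time: 19.33
eef_pos: [0.6244, -0.1416, 0.1865]
tcp_rot: [0.345, 0.618, -0.341, 0.618]
contact_force: [-0.0, 1.2, 0.3]
opening: 0.686
```

```bash
python3 - <<'E'
from h import *
s=ctrl.get_state();c=ctrl.calibration("wrist");im=ctrl.read_camera("wrist");cv2.imwrite("pics/w8.png",im)
print(s["eef_pos"],s["time"],s["opening"]*85.4,s["contact_force"])
print("pad", ray(c,(316.5,277.5),s["eef_pos"][2]-.0047).round(4))
go((*MID,.026),np.radians(32))
E
```

```text
[ 0.62441989 -0.14156436  0.18654258] 19.3333 58.557903274301026 [-0.02248215  1.15477672  0.31307092]
pad [ 0.6235 -0.1396  0.1818]
pos [-0.0002, -0.0014, -0.1607] rot [-0.0013, 0.001, 0.0003] rows 4 t 19.38
```

Call:
{"api": "play_rows", "payload": {"targets": [{"delta_pos": [0, -0.0025, -0.04], "delta_rot": [-0.001, 0.001, 0], "claw": 54}, {"delta_pos": [0, -0.0025, -0.08], "delta_rot": [-0.001, 0.001, 0], "claw": 54}, {"delta_pos": [0, -0.0025, -0.11], "delta_rot": [-0.001, 0.001, 0], "claw": 54}, {"delta_pos": [0, -0.0025, -0.135], "delta_rot": [-0.001, 0.001, 0], "claw": 54}, {"delta_pos": [0, -0.0025, -0.15], "delta_rot": [-0.001, 0.001, 0], "claw": 54}, {"delta_pos": [0, -0.0025, -0.157], "delta_rot": [-0.001, 0.001, 0], "claw": 54}, {"delta_pos": [0, -0.0025, -0.16], "delta_rot": [-0.001, 0.001, 0], "claw": 54}, {"delta_pos": [0, -0.0025, -0.162], "delta_rot": [-0.001, 0.001, 0], "claw": 54}, {"delta_pos": [0, -0.0025, -0.162], "delta_rot": [-0.001, 0.001, 0], "claw": 54}]}}

```text
time: 20.13
eef_pos: [0.6257, -0.1447, 0.0264]
tcp_rot: [0.343, 0.617, -0.343, 0.619]
contact_force: [0.0, -0.2, -0.4]
opening: 0.686
```

Call:
{"api": "play_rows", "payload": {"targets": [{"delta_pos": [-0.0005, 0, -0.001], "delta_rot": [0, 0, 0], "claw": 54}, {"delta_pos": [-0.0005, 0, -0.002], "delta_rot": [0, 0, 0], "claw": 54}, {"delta_pos": [-0.0005, 0, -0.0025], "delta_rot": [0, 0, 0], "claw": 54}, {"delta_pos": [-0.0005, 0, -0.0025], "delta_rot": [0, 0, 0], "claw": 54}]}}

```text
time: 20.47
eef_pos: [0.6264, -0.1451, 0.0257]
tcp_rot: [0.344, 0.616, -0.343, 0.62]
contact_force: [-1.2, 0.1, 4.3]
opening: 0.68
```

Contact (4 N). Releasing and looking.

Call:
{"api": "play_rows", "payload": {"targets": [{"delta_pos": [0, 0, 0], "delta_rot": [0, 0, 0], "claw": 65}, {"delta_pos": [0, 0, 0], "delta_rot": [0, 0, 0], "claw": 72}, {"delta_pos": [0, 0, 0], "delta_rot": [0, 0, 0], "claw": 74}, {"delta_pos": [0, 0, 0], "delta_rot": [0, 0, 0], "claw": 74}, {"delta_pos": [0, 0, 0.03], "delta_rot": [0, 0, 0], "claw": 74}, {"delta_pos": [0, 0, 0.07], "delta_rot": [0, 0, 0], "claw": 85}, {"delta_pos": [0, 0, 0.11], "delta_rot": [0, 0, 0], "claw": 85}, {"delta_pos": [0, 0, 0.15], "delta_rot": [0, 0, 0], "claw": 85}, {"delta_pos": [0, 0, 0.19], "delta_rot": [0, 0, 0], "claw": 85}, {"delta_pos": [0, 0, 0.22], "delta_rot": [0, 0, 0], "claw": 85}, {"delta_pos": [0, 0, 0.22], "delta_rot": [0, 0, 0], "claw": 85}, {"delta_pos": [0, 0, 0.22], "delta_rot": [0, 0, 0], "claw": 85}]}}

```text
time: 21.47
eef_pos: [0.6275, -0.1456, 0.2488]
tcp_rot: [0.344, 0.614, -0.342, 0.622]
contact_force: [0.0, 0.8, -0.3]
opening: 0.994
```

```bash
python3 - <<'E'
from h import *
s=ctrl.get_state();c=ctrl.calibration("wrist");im=ctrl.read_camera("wrist");cv2.imwrite("pics/w9.png",im)
print(s["eef_pos"],s["time"],yaw(s))
u,v=proj(c,(*MID,.019)).astype(int);print(u,v);w=im[v-80:v+80,u-80:u+80]
for b in blobs(hsv(w,(0,0,90),(180,70,255)),500)[:3]:
    e=cv2.fitEllipse(cv2.convexHull(b));q=np.array(e[0])+(u-80,v-80);print(q,np.round(e[1],1),ray(c,q,.019).round(4),mat(ray(c,q,.019)))
for nm,lo,hi in (("blue",(100,150,40),(125,255,255)),("red",(0,170,80),(4,255,255))):
  for b in blobs(hsv(im,lo,hi),1500)[:2]:
    e=cv2.fitEllipse(cv2.convexHull(b));print(nm,[np.round(x,1) for x in e],mat(ray(c,e[0],.018)))
go((.647,.2765,.25),np.radians(-10))
E
```

```text
[ 0.62750006 -0.14555314  0.2488045 ] 21.4667 0.5577724895074053
312 173
[335.59458923 259.55244446] [ 6.3 11. ] [ 0.6998 -0.2153  0.019 ] [ 0.0591 -0.0861]
[313.62968445 173.27212524] [56.6 56.8] [ 0.625 -0.143  0.019] [0.0007 0.    ]
red [array([282.2, 253.2]), array([62.9, 67.5]), np.float64(99.2)] [-0.0012 -0.1   ]
pos [0.0207, 0.4216, 0.0042] rot [0.0011, 0.0016, -0.2331] rows 11 t 21.52
```

View pics/w9.png

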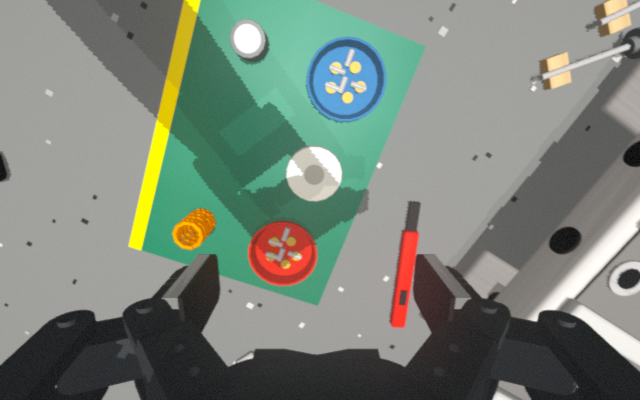

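Pad is flat at mat (0.001, 0.000), well centred. Pictures viewed: 14. Now to the piston.

Call:
{"api": "play_rows", "payload": {"targets": [{"delta_pos": [0.001, 0.02, 0], "delta_rot": [0.001, 0.0015, -0.02], "claw": 85}, {"delta_pos": [0.004, 0.06, 0], "delta_rot": [0.001, 0.0015, -0.04], "claw": 85}, {"delta_pos": [0.006, 0.1, 0], "delta_rot": [0.001, 0.0015, -0.07], "claw": 85}, {"delta_pos": [0.008, 0.14, 0], "delta_rot": [0.001, 0.0015, -0.1], "claw": 85}, {"delta_pos": [0.01, 0.18, 0], "delta_rot": [0.001, 0.0015, -0.13], "claw": 85}, {"delta_pos": [0.012, 0.22, 0], "delta_rot": [0.001, 0.0015, -0.16], "claw": 85}, {"delta_pos": [0.014, 0.26, 0], "delta_rot": [0.001, 0.0015, -0.19], "claw": 85}, {"delta_pos": [0.016, 0.3, 0], "delta_rot": [0.001, 0.0015, -0.22], "claw": 85}, {"delta_pos": [0.018, 0.34, 0], "delta_rot": [0.001, 0.0015, -0.233], "claw": 85}, {"delta_pos": [0.02, 0.38, 0], "delta_rot": [0.001, 0.0015, -0.233], "claw": 85}, {"delta_pos": [0.02, 0.415, 0], "delta_rot": [0.001, 0.0015, -0.233], "claw": 85}, {"delta_pos": [0.02, 0.421, 0], "delta_rot": [0.001, 0.0015, -0.233], "claw": 85}, {"delta_pos": [0.02, 0.421, 0], "delta_rot": [0.001, 0.0015, -0.233], "claw": 85}, {"delta_pos": [0.02, 0.421, 0], "delta_rot": [0.001, 0.0015, -0.233], "claw": 85}]}}

```text
time: 22.68
eef_pos: [0.6453, 0.2755, 0.2429]
tcp_rot: [-0.54, -0.455, 0.543, -0.454]
contact_force: [0.4, -1.0, 0.0]
opening: 0.992
```

```bash
python3 - <<'E'
from h import *
s=ctrl.get_state();c=ctrl.calibration("wrist");im=ctrl.read_camera("wrist");cv2.imwrite("pics/w10.png",im)
print(s["eef_pos"],s["time"],yaw(s))
u,v=proj(c,(.647,.2765,.046)).astype(int);print(u,v);w=im[v-60:v+60,u-60:u+60]
for t in(150,180,200,220):
  for b in blobs(hsv(w,(0,0,t),(180,45,255)),800)[:2]:
    e=cv2.fitEllipse(cv2.convexHull(b));q=np.array(e[0])+(u-60,v-60);print(t,q,np.round(e[1],1),ray(c,q,.046).round(4))
go((.647,.2765,.04),np.radians(-10))
E
```

```text
[0.64532895 0.27552793 0.24288714] 22.6833 -0.17349064115714383
318 182
150 [313.54322052 158.63171768] [ 98.8 177.3] [0.6466 0.3006 0.046 ]
pos [0.0012, 0.0018, -0.2036] rot [0.0006, -0.001, 0.0001] rows 5 t 22.73
```

View pics/w10.png

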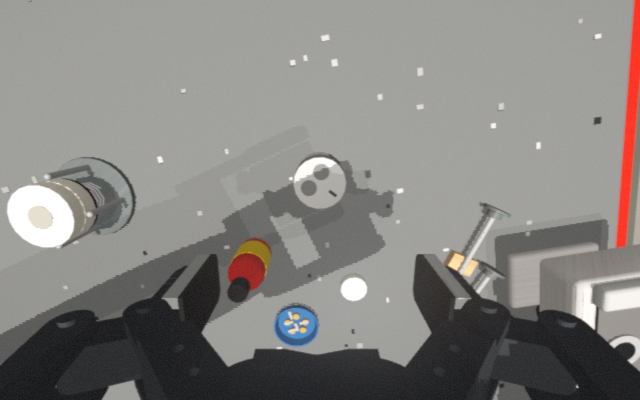

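Piston crown at (320,182), as predicted. The jaw line clears the bottle at (248,265). Descending.

Call:
{"api": "play_rows", "payload": {"targets": [{"delta_pos": [0.002, 0.0015, -0.04], "delta_rot": [0, -0.001, 0], "claw": 85}, {"delta_pos": [0.002, 0.0015, -0.08], "delta_rot": [0, -0.001, 0], "claw": 85}, {"delta_pos": [0.002, 0.0015, -0.12], "delta_rot": [0, -0.001, 0], "claw": 85}, {"delta_pos": [0.002, 0.0015, -0.15], "delta_rot": [0, -0.001, 0], "claw": 85}, {"delta_pos": [0.002, 0.0015, -0.175], "delta_rot": [0, -0.001, 0], "claw": 85}, {"delta_pos": [0.002, 0.0015, -0.195], "delta_rot": [0, -0.001, 0], "claw": 80}, {"delta_pos": [0.002, 0.0015, -0.209], "delta_rot": [0, -0.001, 0], "claw": 75}, {"delta_pos": [0.002, 0.0015, -0.209], "delta_rot": [0, -0.001, 0], "claw": 70}, {"delta_pos": [0.002, 0.0015, -0.209], "delta_rot": [0, -0.001, 0], "claw": 65}]}}

```text
time: 23.48
eef_pos: [0.6477, 0.2749, 0.034]
tcp_rot: [-0.541, -0.454, 0.543, -0.454]
contact_force: [0.0, 0.7, 0.0]
opening: 0.767
```

Call:
{"api": "play_rows", "payload": {"targets": [{"delta_pos": [0, 0, 0], "delta_rot": [0, 0, 0], "claw": 56}, {"delta_pos": [0, 0, 0], "delta_rot": [0, 0, 0], "claw": 46}, {"delta_pos": [0, 0, 0], "delta_rot": [0, 0, 0], "claw": 46}, {"delta_pos": [0, 0, 0], "delta_rot": [0, 0, 0], "claw": 46}, {"delta_pos": [0, 0, 0], "delta_rot": [0, 0, 0], "claw": 46}, {"delta_pos": [0, 0, 0], "delta_rot": [0, 0, 0], "claw": 46}], "newtons": 50}}

```text
time: 23.98
eef_pos: [0.6494, 0.275, 0.0366]
tcp_rot: [0.542, 0.453, -0.542, 0.455]
contact_force: [-0.4, -1.5, 5.9]
opening: 0.596
```

```bash
python3 - <<'E'
from h import *
s=ctrl.get_state();c=ctrl.calibration("wrist");im=ctrl.read_camera("wrist");cv2.imwrite("pics/w11.png",im)
print(s["eef_pos"],s["time"],s["opening"]*85.4,s["contact_force"])
go((.625,-.143,s["eef_pos"][2]),.207)
E
```

```text
[0.64936669 0.27503796 0.03663745] 23.9833 50.90727136375594 [-0.39530275 -1.48816868  5.89348022]
pos [-0.0244, -0.4181, -0.0] rot [0.0004, 0.0009, 0.122] rows 11 t 24.03
```

Piston held at 50.9 mm. Lifting and carrying it, turning the jaw to the mat's x direction so the fingers stay clear of the dishes.

Call:
{"api": "play_rows", "payload": {"targets": [{"delta_pos": [0, 0, 0.03], "delta_rot": [0, 0, 0], "claw": 46}, {"delta_pos": [0, 0, 0.07], "delta_rot": [0, 0, 0], "claw": 46}, {"delta_pos": [0, 0, 0.11], "delta_rot": [0, 0, 0], "claw": 46}, {"delta_pos": [0, -0.01, 0.15], "delta_rot": [0, 0, 0], "claw": 46}, {"delta_pos": [0, -0.04, 0.16], "delta_rot": [0, 0.001, 0.01], "claw": 46}, {"delta_pos": [-0.004, -0.08, 0.16], "delta_rot": [0, 0.001, 0.03], "claw": 46}, {"delta_pos": [-0.007, -0.12, 0.16], "delta_rot": [0, 0.001, 0.05], "claw": 46}, {"delta_pos": [-0.01, -0.16, 0.16], "delta_rot": [0, 0.001, 0.07], "claw": 46}, {"delta_pos": [-0.012, -0.2, 0.16], "delta_rot": [0, 0.001, 0.09], "claw": 46}, {"delta_pos": [-0.015, -0.24, 0.16], "delta_rot": [0, 0.001, 0.11], "claw": 46}, {"delta_pos": [-0.017, -0.28, 0.16], "delta_rot": [0, 0.001, 0.122], "claw": 46}, {"delta_pos": [-0.02, -0.32, 0.16], "delta_rot": [0, 0.001, 0.122], "claw": 46}, {"delta_pos": [-0.022, -0.36, 0.16], "delta_rot": [0, 0.001, 0.122], "claw": 46}, {"delta_pos": [-0.024, -0.4, 0.16], "delta_rot": [0, 0.001, 0.122], "claw": 46}, {"delta_pos": [-0.0245, -0.419, 0.15], "delta_rot": [0, 0.001, 0.122], "claw": 46}, {"delta_pos": [-0.0245, -0.419, 0.12], "delta_rot": [0, 0.001, 0.122], "claw": 46}, {"delta_pos": [-0.0245, -0.419, 0.09], "delta_rot": [0, 0.001, 0.122], "claw": 46}, {"delta_pos": [-0.0245, -0.419, 0.07], "delta_rot": [0, 0.001, 0.122], "claw": 46}, {"delta_pos": [-0.0245, -0.419, 0.06], "delta_rot": [0, 0.001, 0.122], "claw": 46}, {"delta_pos": [-0.0245, -0.419, 0.06], "delta_rot": [0, 0.001, 0.122], "claw": 46}]}}

```text
time: 25.7
eef_pos: [0.6224, -0.1428, 0.0926]
tcp_rot: [0.445, 0.551, -0.447, 0.547]
contact_force: [-0.5, -0.3, -1.6]
opening: 0.597
```

```bash
python3 - <<'E'
from h import *
s=ctrl.get_state();c=ctrl.calibration("wrist");im=ctrl.read_camera("wrist");cv2.imwrite("pics/w12.png",im)
print(s["eef_pos"],s["time"],s["opening"]*85.4,s["contact_force"],proj(c,(s["eef_pos"]+[0,0,.009])).round(0))
# crown: bright blob between the fingers
m=hsv(im[200:380,240:400],(0,0,150),(180,45,255))
for b in blobs(m,800)[:2]:
    e=cv2.fitEllipse(cv2.convexHull(b));q=np.array(e[0])+(240,200);print(q,np.round(e[1],1),ray(c,q,s["eef_pos"][2]+.0094).round(4))
go((.625,-.143,.056),.207)
E
```

```text
[ 0.62242613 -0.14284311  0.09264108] 25.7 51.020272925695146 [-0.51662524 -0.33290008 -1.6172272 ] [316. 300.]
[315.84087372 293.21060944] [121.5 138.1] [ 0.6218 -0.1397  0.102 ]
pos [0.0011, 0.0003, -0.0392] rot [0.0, -0.001, -0.0001] rows 1 t 25.75
```

View pics/w12.png

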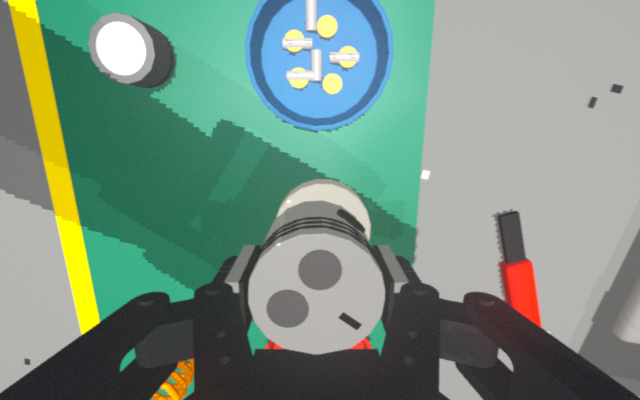

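The piston is crown up in the grip, about 3 mm camera-side of the TCP, with the pad showing right below. I'll correct for that and lower.

Call:
{"api": "play_rows", "payload": {"targets": [{"delta_pos": [0.002, -0.002, -0.015], "delta_rot": [0, 0, 0], "claw": 46}, {"delta_pos": [0.002, -0.002, -0.025], "delta_rot": [0, 0, 0], "claw": 46}, {"delta_pos": [0.002, -0.002, -0.032], "delta_rot": [0, 0, 0], "claw": 46}, {"delta_pos": [0.002, -0.002, -0.036], "delta_rot": [0, 0, 0], "claw": 46}, {"delta_pos": [0.002, -0.002, -0.038], "delta_rot": [0, 0, 0], "claw": 46}, {"delta_pos": [0.002, -0.002, -0.038], "delta_rot": [0, 0, 0], "claw": 46}]}}

```text
time: 26.25
eef_pos: [0.6259, -0.1452, 0.0571]
tcp_rot: [0.445, 0.55, -0.446, 0.548]
contact_force: [-0.9, 0.6, -1.2]
opening: 0.597
```

Call:
{"api": "play_rows", "payload": {"targets": [{"delta_pos": [-0.0005, 0, -0.001], "delta_rot": [0, 0, 0], "claw": 46}, {"delta_pos": [-0.0005, 0, -0.002], "delta_rot": [0, 0, 0], "claw": 46}, {"delta_pos": [-0.0005, 0, -0.002], "delta_rot": [0, 0, 0], "claw": 46}, {"delta_pos": [-0.0005, 0, -0.002], "delta_rot": [0, 0, 0], "claw": 46}]}}

```text
time: 26.58
eef_pos: [0.6258, -0.1453, 0.0557]
tcp_rot: [0.445, 0.55, -0.446, 0.549]
contact_force: [-0.2, 0.5, -0.5]
opening: 0.594
```

Call:
{"api": "play_rows", "payload": {"targets": [{"delta_pos": [0, 0, -0.001], "delta_rot": [0, 0, 0], "claw": 46}, {"delta_pos": [0, 0, -0.0015], "delta_rot": [0, 0, 0], "claw": 46}, {"delta_pos": [0, 0, -0.0015], "delta_rot": [0, 0, 0], "claw": 46}]}}

```text
time: 26.83
eef_pos: [0.6259, -0.1454, 0.0557]
tcp_rot: [0.445, 0.55, -0.446, 0.548]
contact_force: [-3.5, 0.7, 5.3]
opening: 0.598
```

Seated (5 N). Releasing and backing off straight up.

Call:
{"api": "play_rows", "payload": {"targets": [{"delta_pos": [0, 0, 0], "delta_rot": [0, 0, 0], "claw": 58}, {"delta_pos": [0, 0, 0], "delta_rot": [0, 0, 0], "claw": 70}, {"delta_pos": [0, 0, 0], "delta_rot": [0, 0, 0], "claw": 78}, {"delta_pos": [0, 0, 0], "delta_rot": [0, 0, 0], "claw": 78}, {"delta_pos": [0, 0, 0.02], "delta_rot": [0, 0, 0], "claw": 78}, {"delta_pos": [0, 0, 0.05], "delta_rot": [0, 0, 0], "claw": 80}, {"delta_pos": [0, 0, 0.09], "delta_rot": [0, 0, 0], "claw": 85}, {"delta_pos": [0, 0, 0.13], "delta_rot": [0, 0, 0], "claw": 85}, {"delta_pos": [0, 0, 0.17], "delta_rot": [0, 0, 0], "claw": 85}, {"delta_pos": [0, -0.04, 0.2], "delta_rot": [0, 0, 0], "claw": 85}, {"delta_pos": [0, -0.08, 0.23], "delta_rot": [0, 0, 0], "claw": 85}, {"delta_pos": [0, -0.08, 0.23], "delta_rot": [0, 0, 0], "claw": 85}, {"delta_pos": [0, -0.08, 0.23], "delta_rot": [0, 0, 0], "claw": 85}]}}

```text
time: 27.92
eef_pos: [0.6269, -0.2289, 0.2896]
tcp_rot: [0.446, 0.546, -0.447, 0.55]
contact_force: [0.5, 0.0, -1.0]
opening: 0.998
```

```bash
python3 - <<'E'
from h import *
s=ctrl.get_state();c=ctrl.calibration("wrist");im=ctrl.read_camera("wrist");cv2.imwrite("pics/w13.png",im)
print(s["eef_pos"],s["time"])
u,v=proj(c,(.625,-.143,.065)).astype(int);print("crown exp",u,v,"pad exp",proj(c,(.625,-.143,.019)).round(1))
w=im[v-70:v+70,u-70:u+70]
for t in(100,130,160,190):
  for b in blobs(hsv(w,(0,0,t),(180,60,255)),600)[:2]:
    e=cv2.fitEllipse(cv2.convexHull(b));q=np.array(e[0])+(u-70,v-70);print(t,q.round(1),np.round(e[1],1),mat(ray(c,q,.065)))
for b in blobs(hsv(im,(5,170,90),(18,255,255)),300)[:2]:
    e=cv2.fitEllipse(cv2.convexHull(b));print("orange",np.round(e[0],1),mat(ray(c,e[0],.027)))
side=ctrl.read_camera("side");c2=ctrl.calibration("side")
r=cv2.resize(side[130:290,220:360],(560,640))[:600] if 0 else cv2.resize(side[140:285,235:360],(440,510),interpolation=cv2.INTER_CUBIC)
l=cv2.resize(w,(360,360),interpolation=cv2.INTER_CUBIC);l=cv2.copyMakeBorder(l,0,150,0,0,cv2.BORDER_CONSTANT)
cv2.imwrite("pics/fin.png",np.hstack([l,r]))
E
```

```text
[ 0.62685761 -0.22886379  0.28962869] 27.9167
crown exp 331 94 pad exp [329.2  96.3]
100 [330.4  95.8] [54.3 58.4] [-0.     -0.0015]
100 [389.9 164.5] [ 20.2 373.6] [ 0.0629 -0.07  ]
130 [330.4  95.8] [54.3 58.4] [-0.     -0.0015]
130 [389.9 164.5] [ 20.2 373.6] [ 0.0629 -0.07  ]
160 [330.4  95.8] [54.3 58.2] [-0.     -0.0014]
160 [390.9 118.6] [ 22.1 204.2] [ 0.0613 -0.0235]
190 [330.4  95.4] [54.4 57.4] [ 0.     -0.0011]
orange [241.9 185.5] [-0.1021 -0.1005]
```

No picture views are left, so I'll check numerically: height and tilt of the piston-and-pad stack in the side and scene views, and whether the bottle moved.

```bash
python3 - <<'E'
from h import *
def ring(c,r,z,p=(.625,-.143)):
    a=np.linspace(0,2*np.pi,60);return [proj(c,(p[0]+r*np.cos(t),p[1]+r*np.sin(t),z)) for t in a]
for n in("side","scene"):
    c=ctrl.calibration(n);im=ctrl.read_camera(n);o=cv2.imread(f"pics/{n}0.png")
    E=np.array(ring(c,.03,.003)+ring(c,.03,.019)+ring(c,.026,.019)+ring(c,.026,.065));lo,hi=E.min(0),E.max(0)
    x0,y0=(lo-14).astype(int);x1,y1=(hi+14).astype(int)
    w=im[y0:y1,x0:x1];m=cv2.bitwise_not(hsv(w,(60,90,0),(95,255,255)))
    b=blobs(m,100)[0];bb=np.array(cv2.boundingRect(b));print(n,"expected box",lo.round(1),hi.round(1),"seen",bb[:2]+(x0,y0),bb[:2]+bb[2:]+(x0,y0))
    # widths by row, to see pad wider than piston
    print([(int(y+y0),int(x0+np.flatnonzero(m[y]).min()),int(x0+np.flatnonzero(m[y]).max())) for y in range(bb[1],bb[1]+bb[3],3) if m[y].any()])
    for nm,img in(("before",o),("after",im)):
        u,v=proj(c,(.557,.2,.045)).astype(int);q=img[v-30:v+30,u-20:u+20]
        M=cv2.moments(hsv(q,(0,150,70),(4,255,255)),True);print(" bottle",nm,M["m00"],round(M["m10"]/M["m00"]+u-20,1),round(M["m01"]/M["m00"]+v-30,1))
print(ctrl.get_state()["time"])
E
```

```text
side expected box [268.7 160.3] [290.6 190. ] seen [254 146] [304 204]
[(146, 254, 303), (149, 254, 303), (152, 254, 303), (155, 254, 303), (158, 254, 292), (161, 254, 293), (164, 254, 292), (167, 254, 291), (170, 254, 288), (173, 254, 288), (176, 254, 289), (179, 254, 291), (182, 254, 290), (185, 254, 290), (188, 254, 286), (191, 254, 288), (194, 254, 294), (197, 254, 296), (200, 254, 296), (203, 254, 295)]
 bottle before 261.0 280.2 257.3
 bottle after 263.0 280.2 257.4
scene expected box [259.2 257.8] [286.9 295.4] seen [258 257] [288 296]
[(257, 268, 299), (260, 262, 299), (263, 259, 299), (266, 258, 299), (269, 258, 299), (272, 258, 282), (275, 260, 285), (278, 260, 286), (281, 259, 287), (284, 259, 286), (287, 260, 285), (290, 245, 283), (293, 245, 280)]
 bottle before 121.0 380.4 204.2
 bottle after 122.0 380.5 204.1
28.1167
```

```bash
python3 -c "
from plant import ctrl
s=ctrl.get_state();print(s['time'],s['contact_force'],s['opening']);print(ctrl.sign_off())"
```

```text
28.1167 [-0.22434267  0.48503697 -0.36026759] 0.9990818031882885
the job is handed in; nothing more can be done
None
```

I set out all four parts on the mat and handed the job in at 28.1 s. The gripper was open and clear of everything. Every position I measured was well inside its limit.

| Part | Measured position in the mat frame (mm) | Limit | How it was checked |
|---|---|---|---|
| Pad | (1, 0) from midway, flat | 15 mm | Measured before the piston went on; hidden under it afterwards |
| Piston | crown up, about 1.5 mm from midway, on the pad | 10 mm from pad centre | Last wrist image |
| Spring | (-102, -101), upright; target (-100, -100) | ±22 mm along, ±15 mm across | Last wrist image |
| Tappet | (-101, 101), bright face up; target (-100, 100) | ±22 mm along, ±15 mm across | Measured right after placing; seen standing again before the piston was set down |

- **Piston on pad:** the outline in the scene camera matched the one expected for an upright piston on the pad to about 1 px. The same check in the side view failed: the colour mask merged with its surroundings, so it neither confirms nor contradicts the result.
- **Lube bottle:** its image position changed by 0.1 px at most in both fixed views, so it did not move.
- **Not seen:** the viewer's 16-picture limit refused my final picture, so the last checks are by numbers only.

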